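Open the burnout kiln's drop-down door with the kiln hook

ROBOT

A 7-joint arm with a two-finger parallel gripper is mounted at the origin on a cart in front of the work surface, level with it; the furniture and walls round the work are solid. World frame = base frame: x ahead of the robot, y to its left, z up, the work surface at z = 0. Lengths are in m, angles in rad, forces in N, time in s.
With the tool pointing down it reaches from about 0.4 to 0.85 m from the base axis. Payload 4.5 kg.
Tool frame: the origin (TCP) lies where the fingers leave the gripper's body, on its centre line; the fingertips stand 64 mm ahead of it and the grasp point (between the pads) lies 45 mm ahead of it; z points along the fingers, y is the direction in which the jaws open and shut (so a half turn about z gives the same grasp; the last joint's range is limited). The gripper opens to 88 mm and grips with 3 to 60 N. Pads are 18 mm wide; open, the fingers measure 123 mm over their backs; the gripper's body (75 mm by 187 mm) begins 45 mm behind the grasp point.
Start: joints at [1.328, 0.689, -0.195, 1.565, 0.157, 0.902, -0.215], TCP at [0.171, -0.601, 0.303] pointing down, gripper open.
Joint ranges: [-3.01, 3.01], [-0.46, 2.08], [-1.47, 1.51], [0.13, 2.56], [-1, 4.14], [0.04, 2.09], [-2.66, 2.66]. Speed limits (rad/s): [2.57, 2.57, 3.14, 3.14, 3.14, 3.14, 3.14].

INTERFACE

Orientations are given as a unit quaternion [x, y, z, w].
In Python, from plant import monitor, snapshot, workorder, finder gives the robot as it stands.
- The arm moves only by the tool carry_out, never from a script. Its argument "motion" is one flat list of numbers, 6 for each row, row after row: the shift along the tool's x, y, z in cm, then the turn, a rotation vector about the tool's x, y, z in rad. In form: [x, y, z, rx, ry, rz, x, y, z, rx, ry, rz, ...]. A call has 1 to 8 rows; each row shifts and turns the commanded pose from where the row before left it, along the tool's axes as they then stand; what a row does not reach is not made up. A row lasts 1/8 s, in which the tool goes at most 62.5 mm and 10.7 degrees, less where a joint would pass 70% of its speed; a pose out of reach is approached as far as the arm can. A call with a gripper value outside its range is refused whole. "hand" is the finger opening in cm, from 0 to 8.81, set as the call begins (left out, the last holds). The fingers move at their own pace and stop on an object; "grip_force" is the grip in N (left out, the last holds). Time passes only in rows, so rows that do not move let the fingers close. It gives the time, the measured TCP pose, the force and the opening at its end, in the units of the state.
- monitor.get_state(): the state, without advancing time (a new reading comes with each control period).
- snapshot(name): name is "scene" or "top" or "wrist"; returns a dict with "frame" (400x640x3 uint8, red, green, blue), "range_z" (400x640 float32, m along the optical axis (not along the pixel's ray), 0 where there is no reading), "fx", "fy", "cx", "cy" (pixels), "D" ([k1, k2, p1, p2, k3] as OpenCV has them; the pictures are not rectified), "rvec" (rotation vector, rad) and "tvec" (3), from world to camera coordinates, as OpenCV has them; the wrist camera has in their place "hand_eye" (4x4, takes a point from camera to tool coordinates, whose origin is the TCP and whose axes are the flange's). Camera axes: x right, y down, z forward; pixel columns grow to the right and rows downward; lengths in m; the calibration is good to about 2 mm. A picture is of the moment at which its call begins: read the wrist's pose just before it.
- workorder.finish_job(): hands the job in, once; it reports no verdict.
Trained networks look in a picture, given as the dict that the camera call returned (one of the last four; its "shot" number tells which), for a name from the list of things; names that differ only in an ending like _2 or _b are one class to them, and where a whole thing is asked for, a point or a joint stands for the part that bears it (a point fixed in the world has none). Each returns a list of dicts, best first, with "p" (0 to 1); they miss things now and then, are a little off and sometimes report something else, mostly with a low value. They report only what shows in the picture. A call takes as long as a camera call.
- finder.masks_of(picture, thing): "pixels" (400x640 bool, what is visible of it) and "extent" ([left, top, right, bottom] in pixels, round what is visible of it).
The state is a dict: "clock": time; "q": joint angles; "qd": joint speeds; "joint_torque": joint torques, N m; "tool_pos": TCP position; "eef_rot": TCP orientation; "contact_force": force on the tool from outside, world axes, zero at the start; "moment": the same for the moment, N m; "opening": opening from 0.0 (shut) to 1.0 (fully open).
Only numpy, scipy, OpenCV 4.12 (cv2) and the standard library are available. Lean on these libraries where they do the work, as an engineer would, in place of code of your own. Each camera call takes 0.05 s, during which the arm holds its last target. There are 200 camera calls.

TASK

The little burnout kiln is hot, so work it only with the kiln hook: take the hook from its rest by the wooden grip, drop its bent end into the eye at the top of the kiln's door, and gently swing the door down until it is fully open, pressing it home on its stop with about 7 newtons for a moment; the hook must never load the kiln with more than 10 newtons. Then unhook and lay the hook back on its rest as it was, leaving the door fully open. Touch the kiln with nothing but the hook, do not let the door slam, and leave everything else where it is.

Things in the scene. Friction and masses are not known exactly. Their poses are not given: they have to be found in the camera images.
- kiln: grey box kiln on four legs, fixed to the bench, 130 deep x 160 wide x 244 high mm (legs take the lowest 60). Origin: centre of its footprint on the bench. Its x points from the front to the back: the door is on the -x face; y along the hinge, z up. Shell front at x = -65 mm.
- kiln_door (a joint): kiln door angle, rad: 0 = shut (upright), 1.40 = fully open on a hard stop (outer face looking down). Steel door 110 wide x 100 high x 16 mm, hinged along its lower front edge; swings out towards kiln -x and down. The hinge is stiff, about 0.3 N m all the way (2 to 3 N at the eye); the door stays where it is left.
- kiln_eye (a point): centre of the brass ring (eye) at the middle of the door's upper edge: 5 mm wire, 14 mm hole, 24 mm outside. Door shut: 14 mm in front of the door's outer face, 110 mm above the hinge line; the ring slopes 45 degrees, its upper rim towards kiln -x, so a 6 mm upright pin has 1.2 mm play either way along kiln x, 4 mm along y. It turns with the door: level at 0.785 rad. Frame: the door's.
- kiln_hinge (a point): point on the door's hinge line, at the middle of the door's width: 120 mm above the bench, 82 mm in front of the kiln's origin (kiln x = -82 mm). Its frame turns with the door.
- hook_grip (a point): kiln hook, loose, 0.12 kg; this is the centre of its wooden grip (110 x 20 wide x 22 high mm), to be grasped across the 20 mm from above. Hook x points to the bent end, z up. A 6 mm steel shaft runs on from the grip along +x at the height of this point to x = 95 mm and there bends straight down: the pin, 6 mm thick, round tip, reaches 30 mm below the shaft's axis.
- hook_pin (a point): point on the axis of the hook's down-turned pin, half-way along it: 95 mm ahead of hook_grip along hook x and 15 mm below it.
- kiln_hook: the kiln hook as a whole; origin at the underside of the grip's middle, 11 mm below hook_grip; x to the bent end, z up.
- hook_rest: steel rest, fixed to the red-brown cabinet's top; base 120 x 56 x 6 mm, origin at the centre of its underside, x along the hook on it. Two uprights at x = -38 and +38 mm, 8 mm thick, carry the grip's underside at 45 mm height (hook_grip 56 mm above the bench); side lips 59 mm high leave 30 mm for the 20 mm grip; 68 mm free between the uprights for fingers.
- solder_tin: green and white flat round tin, 65 x 21 mm high, bystander; origin under its centre
- flux_jar: small glass jar with dark lid, 51 x 54 mm high, bystander; origin under its centre
- flat_nose_pliers: pliers with red handles, 44 x 147 x 11 mm, bystander; origin under the centre
- mug: white mug, 83 x 116 x 94 mm high, bystander; origin under its centre
- oil_bottle: small oil bottle with red spout, 42 x 129 mm high, bystander; origin under its centre
- wax_pack: wrapped off-white and mauve wax slab, 75 x 98 x 40 mm, bystander; origin under its centre

How it is judged:
By the outcome, as a careful person would: the job done as asked, in the order asked, and still so for the second after the job is handed in, with the robot touching nothing.
It also fails if it takes over 72 s, if anything falls off the work surface, if the arm or the gripper's body presses on something with over 40 N, if the wrist force passes 120 N, or if a joint passes its speed limit or range.

## Working session

There is one attempt and no reset: what is moved stays moved. The work goes in short steps, Python scripts to look and compute and a tool call to move; the robot and the scene stay as the last step left them, time stands still between calls to the robot, and variables do not carry over. Pictures are saved under pics/ and viewed, about 8 in all and at most 12, crops included, and the job is handed in when it is done.

Besides the shell and the picture viewer there is one more tool, called as name(argument=value, ...) on one line, values as JSON. carry_out: Moves the arm, as the interface text tells. Its arguments: {"type":"object","properties":{"motion":{"type":"array"},"hand":{"type":"number"},"grip_force":{"type":"number"}},"required":["motion"]}

```bash
ls; mkdir -p pics
cat > h.py <<'E'
import numpy as np,cv2
from scipy.spatial.transform import Rotation as R
from plant import monitor,snapshot,workorder,finder
def pose():
    s=monitor.get_state();T=np.eye(4);T[:3,:3]=R.from_quat(s["eef_rot"]).as_matrix();T[:3,3]=s["tool_pos"];return T
def cam(n):
    T=pose();p=snapshot(n)
    if "hand_eye" in p: p["C"]=T@np.array(p["hand_eye"])
    else:
        M=np.eye(4);M[:3,:3]=cv2.Rodrigues(np.array(p["rvec"],float))[0];M[:3,3]=np.array(p["tvec"]).ravel();p["C"]=np.linalg.inv(M)
    p["K"]=np.array([[p["fx"],0,p["cx"]],[0,p["fy"],p["cy"]],[0,0,1.]]);return p
def pts(p,mask):
    v,u=np.nonzero(mask&(p["range_z"]>0));z=p["range_z"][v,u]
    n=cv2.undistortPoints(np.stack([u,v],1).astype(float)[:,None],p["K"],np.array(p["D"],float))[:,0]
    X=np.c_[n*z[:,None],z];return X@p["C"][:3,:3].T+p["C"][:3,3],np.c_[u,v]
def proj(p,X):
    M=np.linalg.inv(p["C"]);return cv2.projectPoints(np.atleast_2d(X).astype(float),cv2.Rodrigues(M[:3,:3])[0],M[:3,3],p["K"],np.array(p["D"],float))[0][:,0]
def save(p,name,crop=None,s=1):
    f=p["frame"][:,:,::-1]
    if crop: f=f[crop[1]:crop[3],crop[0]:crop[2]]
    cv2.imwrite("pics/"+name,cv2.resize(f,None,fx=s,fy=s,interpolation=cv2.INTER_CUBIC))
E
python3 - <<'E'
from h import *
s=monitor.get_state();print(s)
ps={n:cam(n) for n in("scene","top")}
for n,p in ps.items():
    print(n,p["C"].round(3).tolist(),p["fx"])
    for t in["kiln","kiln_door","kiln_hook","hook_rest","kiln_eye","hook_grip","solder_tin","flux_jar","flat_nose_pliers","mug","oil_bottle","wax_pack"]:
        try:
            for d in finder.masks_of(p,t)[:1]:
                X,_=pts(p,d["pixels"]);print(t,round(d["p"],2),np.array(d["extent"]).round(),np.median(X,0).round(3),np.percentile(X,3,0).round(3),np.percentile(X,97,0).round(3))
        except Exception as e: print(t,e)
f=np.vstack([ps["scene"]["frame"],ps["top"]["frame"]])[:,:,::-1]
cv2.imwrite("pics/a.png",cv2.resize(f,(480,600)) if 0 else f[:, :])
save(ps["scene"],"s.png");save(ps["top"],"t.png")
E
```

```text
pics
{'clock': 0.0, 'q': array([ 1.3277948 ,  0.68997504, -0.19451719,  1.56634796,  0.15729335,
        0.90248145, -0.21506673]), 'qd': array([ 6.56778369e-04, -1.10866116e-03, -1.94321323e-04, -8.36188655e-04,
        1.16042025e-03,  7.07833324e-05,  1.84426850e-03]), 'joint_torque': array([ 8.14077612e-04, -5.27567625e+01, -1.26680128e+00, -1.53428507e+01,
       -5.27575251e-02,  6.53526688e-03,  1.44939736e-04]), 'tool_pos': array([ 0.17062345, -0.60072442,  0.30191454]), 'eef_rot': array([ 9.90429444e-01,  1.38016986e-01, -1.86639509e-04, -8.91047098e-04]), 'contact_force': array([-0.08880327, -0.251005  ,  0.02955064]), 'moment': array([ 0.06367607, -0.01183127, -0.03996452]), 'opening': 1.0010430090967206}
scene [[-0.777, -0.427, 0.463, -0.147], [-0.63, 0.545, -0.553, 0.899], [-0.016, -0.721, -0.692, 1.229], [0.0, 0.0, 0.0, 1.0]] 445.0248898750737
kiln 0.64 [290. 136. 346. 215.] [0.658 0.    0.184] [ 0.598 -0.118  0.014] [0.754 0.025 0.247]
kiln_hook 0.73 [324. 236. 350. 270.] [0.446 0.152 0.062] [ 0.388  0.084 -0.001] [0.535 0.179 0.071]
hook_rest 0.86 [322. 246. 353. 280.
[... 1424 characters left out ...]
7. 228. 303. 264.] [0.439 0.153 0.066] [0.39  0.127 0.051] [0.499 0.179 0.073]
solder_tin 0.84 [393. 248. 414. 268.] [ 0.398 -0.218  0.021] [ 0.373 -0.246  0.014] [ 0.423 -0.191  0.027]
flux_jar 0.49 [430. 219. 447. 232.] [ 0.503 -0.343  0.051] [ 0.483 -0.366  0.009] [ 0.526 -0.328  0.06 ]
flat_nose_pliers 0.68 [421. 228. 433. 270.] [ 0.458 -0.316  0.009] [ 0.363 -0.33  -0.002] [ 0.49  -0.29   0.016]
mug 0.73 [447. 191. 470. 220.] [ 0.58  -0.416  0.045] [ 0.535 -0.446 -0.   ] [ 0.62  -0.365  0.096]
oil_bottle 0.55 [246. 260. 263. 272.] [0.384 0.286 0.082] [0.365 0.272 0.022] [0.401 0.309 0.117]
wax_pack 0.57 [175. 228. 207. 263.] [0.447 0.509 0.036] [ 0.403  0.465 -0.   ] [0.495 0.557 0.044]
```

Run:
```python
import cv2,numpy as np
a=cv2.imread("pics/s.png")[110:300,230:430];b=cv2.imread("pics/t.png")[110:300,230:430]
cv2.imwrite("pics/ab.png",cv2.resize(np.hstack([a,b]),(800,380),interpolation=cv2.INTER_CUBIC))
```

```text
(no output)
```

View pics/ab.png

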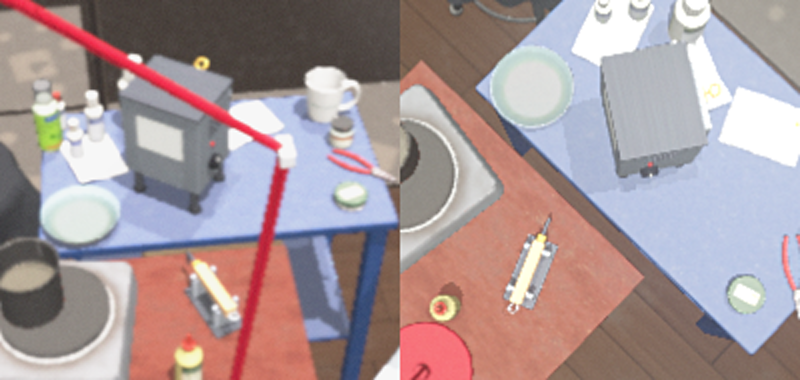

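```bash
cat >> h.py <<'E'
def rows(Tt,n=None,vmax=.05,amax=.16,T=None):
    """rows (cm, rad) in tool axes from the commanded/measured pose to Tt, straight line"""
    T=pose() if T is None else T
    d=T[:3,:3].T@(Tt[:3,3]-T[:3,3]);w=R.from_matrix(T[:3,:3].T@Tt[:3,:3]).as_rotvec()
    n=n or int(np.ceil(max(np.linalg.norm(d)/vmax,np.linalg.norm(w)/amax)))
    s=R.from_rotvec(w/n);Rk=R.identity();o=[]
    for k in range(n):
        o.append(np.r_[Rk.inv().apply(d/n)*100,w/n]);Rk=Rk*s
    return np.array(o)
def tool(p,jaw,flip=1):
    z=np.array([0,0,-1.]);y=np.array([*jaw,0.]);y=flip*y/np.linalg.norm(y);x=np.cross(y,z)
    T=np.eye(4);T[:3,:3]=np.c_[x,y,z];T[:3,3]=p;return T
E
python3 - <<'E'
from h import *
p=cam("scene");f=p["frame"].astype(int)
m=(f[...,0]>130)&(f[...,1]<50)&(f[...,2]<70)
X,uv=pts(p,m)
for r in(0,60,110,130,150,180,240,300):
    i=abs(uv[:,1]-r)<3
    if i.any(): print(r,uv[i].mean(0).round(),np.median(X[i],0).round(3))
print(pose().round(3).tolist());w=cam("wrist");print(np.array(w["hand_eye"]).round(4).tolist(),w["fx"])
p=cam("top");d=finder.masks_of(p,"kiln")[0];X,_=pts(p,d["pixels"]);Y=X[abs(X[:,2]-.244)<.008];r=cv2.minAreaRect(Y[:,:2].astype(np.float32)*1000);print("kilntop",r)
d=finder.masks_of(p,"hook_grip")[0];X,_=pts(p,d["pixels"]);Y=X[abs(X[:,2]-.067)<.009];print("grip",cv2.minAreaRect(Y[:,:2].astype(np.float32)*1000))
save(p,"t2.png")
E
```

```text
110 [218. 110.] [0.436 0.508 0.804]
130 [219. 130.] [0.364 0.452 0.76 ]
150 [243. 150.] [0.312 0.412 0.713]
180 [117. 180.] [0.598 0.66  0.656]
240 [252. 240.] [0.534 0.652 0.495]
300 [347. 300.] [0.269 0.327 0.159]
[[0.962, 0.273, -0.0, 0.171], [0.273, -0.962, -0.0, -0.601], [-0.0, 0.0, -1.0, 0.303], [0.0, 0.0, 0.0, 1.0]]
[[-0.0004, -0.9477, -0.3193, 0.0835], [1.0, -0.0003, -0.0002, -0.0002], [0.0001, -0.3193, 0.9477, -0.0828], [0.0, 0.0, 0.0, 1.0]] 296.9230604589371
kilntop ((692.1883544921875, -68.10343170166016), (165.2263641357422, 170.7189178466797), 10.269237518310547)
grip ((445.5244445800781, 151.20957946777344), (20.380266189575195, 124.30278778076172), 67.30175018310547)
```

Run:
```python
from h import *
p=cam("scene");f=p["frame"].astype(int)
m=(f[...,0]>110)&(f[...,1]<60)&(f[...,2]<80)
X,uv=pts(p,m)
for (u,v) in[(250,117),(280,130),(310,147),(340,165),(365,185),(368,200),(362,240),(354,270),(350,290)]:
    i=np.hypot(*(uv-[u,v]).T)<5
    if i.any():
        k=X[i];print(u,v,i.sum(),np.percentile(k,[20,80],axis=0).round(2).tolist())
a=cv2.imread("pics/s.png");b=cv2.imread("pics/t.png")
cv2.imwrite("pics/full.png",cv2.resize(np.vstack([a,b]),(480,600),interpolation=cv2.INTER_AREA))
```

```text
250 117 34 [[0.38, 0.47, 0.78], [0.39, 0.47, 0.79]]
280 130 7 [[0.35, 0.44, 0.75], [0.35, 0.44, 0.76]]
310 147 8 [[0.31, 0.41, 0.71], [0.31, 0.41, 0.72]]
340 165 20 [[0.26, 0.37, 0.67], [0.27, 0.38, 0.68]]
365 185 5 [[0.22, 0.34, 0.63], [0.22, 0.34, 0.64]]
368 200 40 [[0.21, 0.32, 0.56], [0.23, 0.34, 0.59]]
362 240 38 [[0.22, 0.32, 0.43], [0.24, 0.34, 0.46]]
354 270 37 [[0.24, 0.32, 0.3], [0.25, 0.34, 0.34]]
350 290 36 [[0.25, 0.32, 0.2], [0.27, 0.34, 0.24]]
```

View pics/full.png

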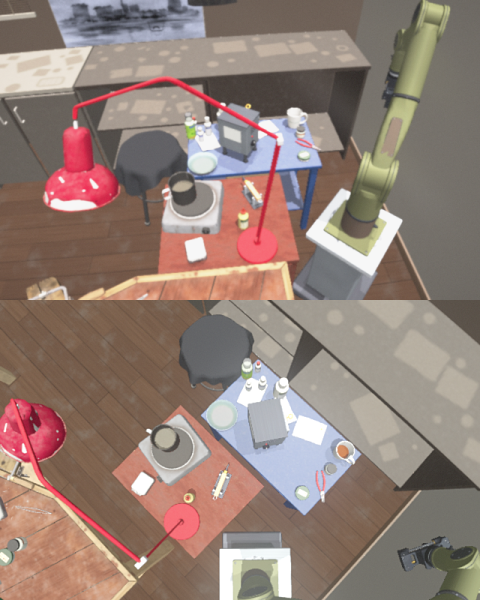

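Run:
```python
from h import *
np.set_printoptions(suppress=True,precision=3)
T=tool([.725,-.25,.38],[.984,.178],1);print(T[:3,0])
if T[1,0]<0: T=tool([.725,-.25,.38],[.984,.178],-1)
print(T[:3,:3],rows(T,14))
```

```text
[-0.178  0.984  0.   ]
[[-0.178  0.984  0.   ]
 [ 0.984  0.178  0.   ]
 [ 0.     0.    -1.   ]] [[ 4.493 -1.331 -0.552  0.     0.    -0.105]
 [ 4.608 -0.852 -0.552  0.     0.    -0.105]
 [ 4.672 -0.363 -0.552  0.     0.    -0.105]
 [ 4.685  0.129 -0.552  0.     0.    -0.105]
 [ 4.645  0.62  -0.552  0.     0.    -0.105]
 [ 4.554  1.105 -0.552  0.     0.    -0.105]
 [ 4.413  1.577 -0.552  0.     0.    -0.105]
 [ 4.223  2.032 -0.552  0.     0.    -0.105]
 [ 3.986  2.464 -0.552  0.     0.    -0.105]
 [ 3.706  2.869 -0.552  0.     0.    -0.105]
 [ 3.384  3.242 -0.552  0.     0.    -0.105]
 [ 3.025  3.58  -0.552  0.     0.    -0.105]
 [ 2.632  3.877 -0.552  0.     0.    -0.105]
 [ 2.21   4.132 -0.552  0.     0.    -0.105]]
```

carry_out(motion=[4.5,-1.3,-0.55,0,0,-0.105,4.6,-0.85,-0.55,0,0,-0.105,4.7,-0.36,-0.55,0,0,-0.105,4.7,0.13,-0.55,0,0,-0.105,4.6,0.6,-0.55,0,0,-0.105,4.6,1.1,-0.55,0,0,-0.105,4.4,1.6,-0.55,0,0,-0.105,4.2,2.0,-0.55,0,0,-0.105])

```text
clock: 2.6
tool_pos: [0.4888, -0.4002, 0.347]
eef_rot: [0.847, 0.531, -0.0, 0.0]
contact_force: [0.2, -0.0, 0.0]
opening: 0.997
```

carry_out(motion=[4.0,2.5,-0.55,0,0,-0.105,3.7,2.9,-0.55,0,0,-0.105,3.4,3.2,-0.55,0,0,-0.105,3.0,3.6,-0.55,0,0,-0.105,2.6,3.9,-0.55,0,0,-0.105,2.2,4.1,-0.55,0,0,-0.105,0,0,0,0,0,0,0,0,0,0,0,0])

```text
clock: 3.6
tool_pos: [0.7254, -0.2523, 0.3793]
eef_rot: [0.643, 0.766, -0.001, -0.0]
contact_force: [-0.8, -0.2, 0.2]
opening: 0.999
```

Run:
```python
from h import *
np.set_printoptions(suppress=True,precision=3)
print(monitor.get_state()["q"],pose())
p=cam("wrist");save(p,"w1.png")
import pickle;pickle.dump(p,open("w1.pkl","wb"))
for t in["kiln","kiln_door","kiln_eye"]:
    for d in finder.masks_of(p,t)[:2]:
        X,_=pts(p,d["pixels"]);print(t,round(d["p"],2),np.array(d["extent"]).round(),np.median(X,0).round(3),np.percentile(X,3,0).round(3),np.percentile(X,97,0).round(3))
```

```text
[ 0.456  0.897 -0.53   0.893  0.411  1.437  0.222] [[-0.174  0.985 -0.001  0.725]
 [ 0.985  0.174 -0.001 -0.252]
 [-0.001 -0.001 -1.     0.379]
 [ 0.     0.     0.     1.   ]]
kiln 0.97 [194.   1. 445.  82.] [ 0.701 -0.12   0.223] [ 0.627 -0.141  0.151] [ 0.771 -0.099  0.246]
kiln_door 0.55 [241.  25. 395.  82.] [ 0.703 -0.128  0.22 ] [ 0.652 -0.149  0.139] [ 0.751 -0.113  0.237]
```

View pics/w1.png

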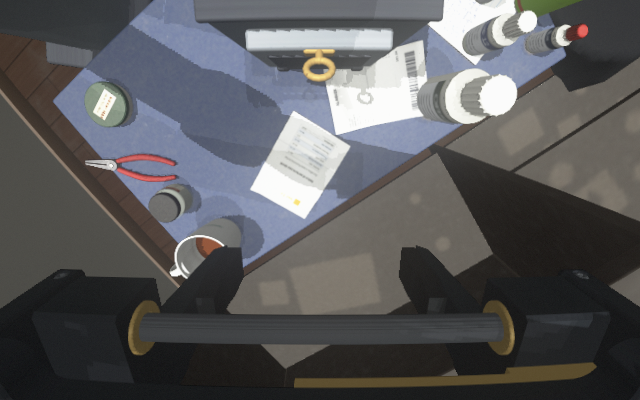

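Run:
```python
from h import *
np.set_printoptions(suppress=True,precision=4)
import pickle;p=pickle.load(open("w1.pkl","rb"))
h=cv2.cvtColor(p["frame"],cv2.COLOR_RGB2HSV);m=(h[...,0]>12)&(h[...,0]<32)&(h[...,1]>120)&(h[...,2]>90)
b=np.zeros_like(m);b[40:90,295:345]=1;m&=b
X,uv=pts(p,m);v,u=np.nonzero(m);print(m.sum(),u.min(),u.max(),v.min(),v.max())
print(X.min(0),X.max(0),np.median(X,0))
for r in range(v.min(),v.max()+1):
    uu=u[v==r];k=X[uv[:,1]==r];print(r,uu.min(),uu.max(),len(uu),k.mean(0) if len(k) else"")
k,_=pts(p,finder.masks_of(cam("wrist"),"kiln_door")[0]["pixels"])
# kiln front top edge by depth: points with z>.235
f=np.zeros_like(m);f[0:80,180:460]=1
Y,q=pts(p,f);i=Y[:,2]>.236;Y=Y[i];q=q[i]
o=[]
for c in range(210,435):
    s=q[:,0]==c
    if s.any(): j=np.argmax(q[s][:,1]);o.append(Y[s][j])
o=np.array(o);a=np.polyfit(o[:,0],o[:,1],1);print("front edge dir",np.degrees(np.arctan(a[0])),o[:,2].mean(),o.mean(0),o.min(0),o.max(0))
f[:]=0;f[29:52,250:390]=1;Y,q=pts(p,f);i=(Y[:,2]>.21)&(Y[:,2]<.23);print("door top",Y[i].mean(0),Y[i].min(0),Y[i].max(0));r=cv2.minAreaRect(Y[i][:,:2].astype(np.float32)*1000);print(r)
```

```text
Traceback (most recent call last):
  File "h.py", line 14, in pts
    n=cv2.undistortPoints(np.stack([u,v],1).astype(float)[:,None],p["K"],np.array(p["D"],float))[:,0]
      ~~~~~~~~~~~~~~~~~~~^^^^^^^^^^^^^^^^^^^^^^^^^^^^^^^^^^^^^^^^^^^^^^^^^^^^^^^^^^^^^^^^^^^^^^^
cv2.error: OpenCV(4.12.0) /io/opencv/modules/calib3d/src/undistort.dispatch.cpp:347: error: (-215:Assertion failed) CV_IS_MAT(_src) && CV_IS_MAT(_dst) && (_src->rows == 1 || _src->cols == 1) && (_dst->rows == 1 || _dst->cols == 1) && _src->cols + _src->rows - 1 == _dst->rows + _dst->cols - 1 && (CV_MAT_TYPE(_src->type) == CV_32FC2 || CV_MAT_TYPE(_src->type) == CV_64FC2) && (CV_MAT_TYPE(_dst->type) == CV_32FC2 || CV_MAT_TYPE(_dst->type) == CV_64FC2) in function 'cvUndistortPointsInternal'
```

```bash
cat >> h.py <<'E'
def ray(p,uv,z):
    n=cv2.undistortPoints(np.array(uv,float).reshape(-1,1,2),p["K"],np.array(p["D"],float))[:,0]
    d=np.c_[n,np.ones(len(n))]@p["C"][:3,:3].T;o=p["C"][:3,3];return o+d*((z-o[2])/d[:,2])[:,None]
E
python3 - <<'E'
from h import *
np.set_printoptions(suppress=True,precision=4)
import pickle;p=pickle.load(open("w1.pkl","rb"))
h=cv2.cvtColor(p["frame"],cv2.COLOR_RGB2HSV);print(h[78,320],p["frame"][78,320])
m=(h[...,0]>10)&(h[...,0]<32)&(h[...,1]>110)&(h[...,2]>70)
b=np.zeros_like(m);b[40:90,295:345]=1;m&=b
v,u=np.nonzero(m);print(m.sum(),(m&(p["range_z"]>0)).sum())
for r in range(v.min(),v.max()+1):
    uu=u[v==r];print(r,uu.min() if len(uu) else 0,uu.max() if len(uu) else 0,len(uu),end="; ")
f=np.zeros_like(m);f[0:80,180:460]=1
Y,q=pts(p,f);i=Y[:,2]>.236;Y=Y[i];q=q[i]
o=[]
for c in range(210,435):
    s=q[:,0]==c
    if s.any(): j=np.argmax(q[s][:,1]);o.append(Y[s][j])
o=np.array(o);a=np.polyfit(o[:,0],o[:,1],1);print("\nfront edge dir",np.degrees(np.arctan(a[0])),o.mean(0),o.min(0),o.max(0))
f[:]=0;f[29:52,250:390]=1;Y,q=pts(p,f);i=(Y[:,2]>.21)&(Y[:,2]<.232);print("door top",Y[i].mean(0),Y[i].min(0),Y[i].max(0));r=cv2.minAreaRect(Y[i][:,:2].astype(np.float32)*1000);print(r)
E
```

```text
[ 22 109 238] [238 211 136]
347 346
50 304 333 10; 51 304 333 30; 52 304 332 28; 53 316 321 6; 54 316 321 6; 55 316 321 6; 56 316 320 5; 57 316 322 7; 58 312 325 12; 59 310 328 12; 60 308 329 13; 61 307 330 21; 62 306 331 26; 63 305 332 18; 64 305 332 12; 65 304 332 10; 66 304 333 9; 67 304 333 8; 68 303 333 9; 69 304 333 8; 70 304 333 8; 71 304 333 11; 72 304 332 12; 73 305 331 11; 74 305 330 11; 75 307 330 8; 76 307 329 6; 77 308 327 6; 78 311 325 5; 79 312 324 13; 
front edge dir 9.773184930098665 [ 0.703  -0.1212  0.2418] [ 0.6293 -0.1544  0.2361] [ 0.7759 -0.1032  0.2451]
door top [ 0.7019 -0.1251  0.2204] [ 0.6503 -0.1406  0.2115] [ 0.755  -0.1082  0.2235]
((701.813720703125, -125.0904541015625), (105.99890899658203, 16.00764274597168), 10.145069122314453)
```

Run:
```python
from h import *
np.set_printoptions(suppress=True,precision=4)
import pickle;p=pickle.load(open("w1.pkl","rb"))
print(ray(p,[[318.4,68.8]],.23))
Tt=tool([.44,.145,.26],[.386,.923]);print(Tt[:3,0])
if Tt[0,0]<0: Tt=tool([.44,.145,.26],[.386,.923],-1)
print(rows(Tt,14),np.degrees(rows(Tt,1)[0,5]))
```

```text
[[ 0.7048 -0.1459  0.23  ]]
[-0.9226  0.3858  0.    ]
[[ 3.1549 -1.5122  0.8548  0.0001  0.0001  0.1529]
 [ 2.8877 -1.975   0.8552  0.0001  0.0001  0.1529]
 [ 2.5532 -2.3917  0.8556  0.0001  0.0001  0.1529]
 [ 2.1591 -2.7526  0.856   0.0001  0.0001  0.1529]
 [ 1.7146 -3.0492  0.8563  0.0001  0.0001  0.1529]
 [ 1.2301 -3.2747  0.8567  0.0001  0.0001  0.1529]
 [ 0.7169 -3.4238  0.857   0.0001  0.0001  0.1529]
 [ 0.1871 -3.493   0.8573  0.0001  0.0001  0.1529]
 [-0.3472 -3.4807  0.8575  0.0001  0.0001  0.1529]
 [-0.8733 -3.3871  0.8577  0.0001  0.0001  0.1529]
 [-1.3791 -3.2145  0.8578  0.0001  0.0001  0.1529]
 [-1.8526 -2.9669  0.8578  0.0001  0.0001  0.1529]
 [-2.2829 -2.6501  0.8579  0.0001  0.0001  0.1529]
 [-2.66   -2.2714  0.8578  0.0001  0.0001  0.1529]] 122.64489395546035
```

carry_out(motion=[3.2,-1.5,0,0,0,0.153,2.9,-2.0,0,0,0,0.153,2.6,-2.4,0,0,0,0.153,2.2,-2.7,0,0,0,0.153,1.7,-3.0,0,0,0,0.153,1.2,-3.3,0,0,0,0.153,0.7,-3.4,0,0,0,0.153,0.2,-3.5,0,0,0,0.153])

```text
clock: 4.8
tool_pos: [0.562, -0.0237, 0.3802]
eef_rot: [0.967, 0.255, 0.0, 0.0]
contact_force: [-0.1, 0.1, -1.3]
opening: 1.001
```

carry_out(motion=[-0.35,-3.5,0.8,0,0,0.153,-0.9,-3.4,1.6,0,0,0.153,-1.4,-3.2,2.4,0,0,0.153,-1.85,-3.0,2.4,0,0,0.153,-2.3,-2.6,2.4,0,0,0.153,-2.6,-2.3,2.4,0,0,0.153,0,0,0,0,0,0,0,0,0,0,0,0])

```text
clock: 5.8
tool_pos: [0.4414, 0.1461, 0.2603]
eef_rot: [0.981, -0.196, 0.001, -0.0]
contact_force: [0.3, -0.8, 0.6]
opening: 1.002
```

Run:
```python
from h import *
np.set_printoptions(suppress=True,precision=4)
print(monitor.get_state()["q"],pose())
p=cam("wrist");save(p,"w2.png")
import pickle;pickle.dump(p,open("w2.pkl","wb"))
for t in["kiln_hook","hook_grip","hook_rest"]:
    for d in finder.masks_of(p,t)[:1]:
        X,uv=pts(p,d["pixels"]);print(t,round(d["p"],2),np.array(d["extent"]).round(),np.median(X,0),np.percentile(X,3,0).round(3),np.percentile(X,97,0).round(3))
        if t=="hook_grip":
            i=X[:,2]>.062;r=cv2.minAreaRect(X[i][:,:2].astype(np.float32)*1000);print(r,X[i].mean(0))
```

```text
[-0.4216  0.5565  0.0037  2.0871 -0.0026  0.4966 -2.3822] [[ 0.9229 -0.385   0.0015  0.4414]
 [-0.385  -0.9229 -0.0001  0.1461]
 [ 0.0015 -0.0005 -1.      0.2603]
 [ 0.      0.      0.      1.    ]]
kiln_hook 0.89 [303.  92. 329. 260.] [0.4537 0.1462 0.0674] [0.39  0.119 0.057] [0.521 0.176 0.069]
hook_grip 0.59 [302.  94. 326. 260.] [0.4538 0.1469 0.0674] [0.385 0.119 0.057] [0.522 0.178 0.069]
((455.6772766113281, 145.75205993652344), (19.745899200439453, 140.0349578857422), 67.50147247314453) [0.4469 0.1493 0.0673]
hook_rest 0.68 [293. 126. 344. 234.] [0.4483 0.1464 0.0073] [0.401 0.109 0.005] [0.5   0.184 0.06 ]
```

View pics/w2.png

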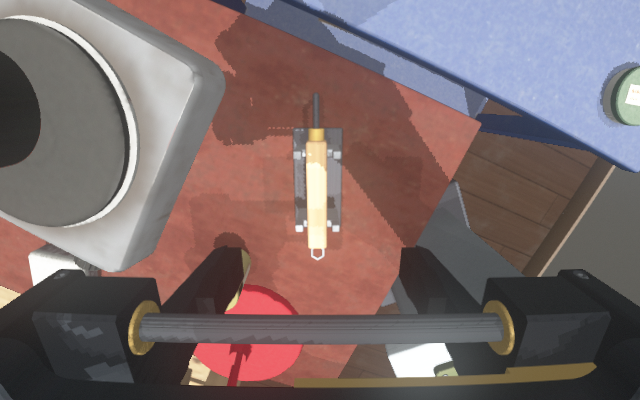

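Run:
```python
from h import *
np.set_printoptions(suppress=True,precision=4)
import pickle;p=pickle.load(open("w2.pkl","rb"))
hx=np.array([.9239,-.3827]);hy=np.array([.3827,.9239])
A=ray(p,[[318.5,127.5],[318.5,234.5]],.006)[:,:2];print("rest base",A,A.mean(0),A@hx)
B=ray(p,[[317,128],[316.5,140],[317,249]],.06)[:,:2];print("grip",B,B@hx,B@hy)
C=ray(p,[[315.5,93],[315.5,96]],.056)[:,:2];print("bend",C,C@hx,C@hy)
X,uv=pts(p,np.ones((400,640),bool));
for lo,hi in((.062,.075),(.05,.062)):
  i=(X[:,2]>lo)&(X[:,2]<hi)&(np.hypot(X[:,0]-.445,X[:,1]-.15)<.12)
  k=X[i][:,:2];print(np.percentile(k@hx,[1,99]),np.percentile(k@hy,[2,50,98]))
  n=(k@hx)-.355
  a=np.polyfit(k@hx,k@hy,1) ;print("slope deg",np.degrees(a[0]))
print("TCP",pose()[:2,3]@hx,pose()[:2,3]@hy)
```

```text
rest base [[0.4974 0.126 ]
 [0.3783 0.1761]] [0.4379 0.1511] [0.4114 0.2821]
grip [[0.5009 0.1256]
 [0.4909 0.1303]
 [0.3858 0.1742]] [0.4147 0.4037 0.2898] [0.3078 0.3083 0.3086]
bend [[0.5301 0.1149]
 [0.5277 0.1159]] [0.4458 0.4432] [0.309 0.309]
[0.2968 0.4123] [0.2993 0.309  0.3186]
slope deg 0.20811496187554182
[0.2783 0.4457] [0.2867 0.3094 0.3308]
slope deg -0.08846533877514991
TCP 0.3522047977192464 0.30381193133051737
```

carry_out(motion=[1.0,-0.5,3.0,0,0,0,0,0,4.0,0,0,0,0,0,4.0,0,0,0,0,0,3.0,0,0,0,0,0,1.5,0,0,0,0,0,0.4,0,0,0,0,0,0,0,0,0])

```text
clock: 6.88
tool_pos: [0.4523, 0.1477, 0.1013]
eef_rot: [0.981, -0.196, 0.001, -0.0]
contact_force: [-0.0, 0.2, -0.0]
opening: 1.002
```

carry_out(motion=[0,0,0,0,0,0,0,0,0,0,0,0,0,0,0,0,0,0,0,0,0,0,0,0,0,0,0,0,0,0,0,0,0,0,0,0], hand=1.6, grip_force=10)

```text
clock: 7.62
tool_pos: [0.4518, 0.1477, 0.1007]
eef_rot: [0.981, -0.196, 0.0, 0.0]
contact_force: [-0.4, 0.3, -0.9]
opening: 0.341
```

Run:
```python
from h import *
np.set_printoptions(suppress=True,precision=4)
s=monitor.get_state();print(s["opening"]*8.81,s["contact_force"],s["moment"],pose())
p=cam("wrist");save(p,"w3.png")
```

```text
3.0008329856001157 [-0.421   0.3478 -0.8553] [ 0.0217  0.0075 -0.0107] [[ 0.9229 -0.3849 -0.      0.4518]
 [-0.3849 -0.9229 -0.0001  0.1477]
 [ 0.      0.0001 -1.      0.1007]
 [ 0.      0.      0.      1.    ]]
```

View pics/w3.png

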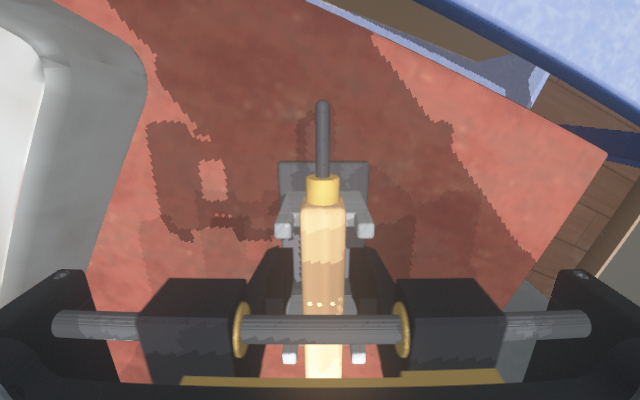

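carry_out(motion=[0,0,0,0,0,0,0,0,0,0,0,0,0,0,0,0,0,0,0,0,0,0,0,0], hand=1.0, grip_force=55)

```text
clock: 8.18
tool_pos: [0.4518, 0.1476, 0.1007]
eef_rot: [0.981, -0.196, -0.0, 0.0]
contact_force: [0.4, 0.8, -1.2]
opening: 0.217
```

carry_out(motion=[0,0,0,0,0,0,0,0,-0.5,0,0,0,0,0,-1.5,0,0,0,0,0,-3,0,0,0,0,0,-4,0,0,0,0,0,-4,0,0,0,0,0,-4,0,0,0,0,0,0,0,0,0])

```text
clock: 9.18
tool_pos: [0.453, 0.1481, 0.274]
eef_rot: [0.981, -0.196, 0.003, -0.002]
contact_force: [0.3, 0.2, -0.6]
opening: 0.217
```

Run:
```python
from h import *
np.set_printoptions(suppress=True,precision=4)
s=monitor.get_state();print(s["opening"]*8.81,s["contact_force"],s["moment"],pose())
p=cam("wrist");save(p,"w4.png")
import pickle;pickle.dump(p,open("w4.pkl","wb"))
```

```text
1.9145492741923746 [ 0.3424  0.1902 -0.5717] [ 0.0624  0.0062 -0.015 ] [[ 0.9228 -0.3852  0.0066  0.453 ]
 [-0.3853 -0.9228  0.0026  0.1481]
 [ 0.0051 -0.005  -1.      0.274 ]
 [ 0.      0.      0.      1.    ]]
```

View pics/w4.png

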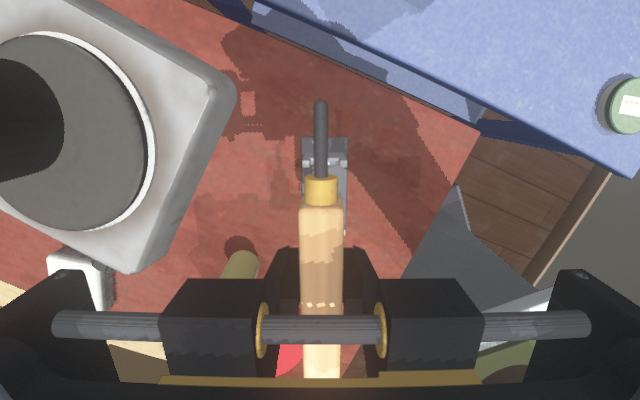

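Run:
```python
from h import *
np.set_printoptions(suppress=True,precision=4)
import pickle;p=pickle.load(open("w4.pkl","rb"));p["C"]=np.array(p["hand_eye"])
X,uv=pts(p,np.ones((400,640),bool))
f=p["frame"].astype(int);print("col 320 rows 95..106",f[95:107,320].sum(1),p["range_z"][95:107,320]);print("row 120",f[120,308:334].sum(1));print("row 170",f[170,308:334].sum(1))
for v in(104,108,115,125,140,160,175):
    i=(uv[:,1]==v)&(abs(uv[:,0]-320.5)<4)&(abs(X[:,2]-.045)<.02);print(v,i.sum(),uv[i][:,0].mean(),X[i].mean(0))
i=(uv[:,1]>210)&(uv[:,1]<290)&(uv[:,0]>306)&(uv[:,0]<336);k=X[i];print("wood top",k.mean(0),np.polyfit(k[:,0],k[:,2],1),np.polyfit(k[:,0],k[:,1],1))
# ray from camera through bend tip meets tool-plane z=.045-.003
for v in(100,101,102):
    print(v,[ray(p,[[320.6,v]],z)[0] for z in(.042,.045)])
```

```text
col 320 rows 95..106 [271 271 269 267 246 258 282 287 299 311 323 327] [0.3347 0.334  0.3356 0.3358 0.1185 0.1176 0.1178 0.116  0.1162 0.1173
 0.1167 0.1171]
row 120 [277 275 268 264 268 241 236 253 269 280 294 312 324 322 309 289 281 265
 248 227 262 283 290 292 287 282]
row 170 [295 302 298 293 312 310 267 258 276 292 300 311 322 317 313 306 296 281
 261 301 417 457 455 453 454 455]
104 8 320.5 [ 0.0836 -0.0004  0.0413]
108 8 320.5 [ 0.082  -0.0004  0.0407]
115 8 320.5 [ 0.0793 -0.0004  0.0408]
125 8 320.5 [ 0.0754 -0.0004  0.0407]
140 8 320.5 [ 0.0694 -0.0004  0.0407]
160 8 320.5 [ 0.0611 -0.0005  0.0413]
175 8 320.5 [ 0.0546 -0.0005  0.0411]
wood top [ 0.023  -0.0003  0.0329] [0.0033 0.0328] [ 0.0001 -0.0003]
100 [array([ 0.0851, -0.0004,  0.042 ]), array([ 0.0851, -0.0004,  0.045 ])]
101 [array([ 0.0847, -0.0004,  0.042 ]), array([ 0.0848, -0.0004,  0.045 ])]
102 [array([ 0.0843, -0.0004,  0.042 ]), array([ 0.0844, -0.0004,  0.045 ])]
```

Run:
```python
from h import *
np.set_printoptions(suppress=True,precision=2)
T=pose();T[2,3]=.40
T=tool(T[:3,3],-T[:2,1],-1)
Tt=tool([.7196,-.2267,.40],[.985,.1736]);print(T[:2,0],Tt[:2,0]);print(rows(Tt,14,T=T))
```

```text
[ 0.92 -0.39] [-0.17  0.98]
[[ 2.79  1.73  0.   -0.   -0.   -0.15]
 [ 2.5   2.14  0.   -0.   -0.   -0.15]
 [ 2.14  2.49  0.   -0.   -0.   -0.15]
 [ 1.74  2.79  0.   -0.   -0.   -0.15]
 [ 1.29  3.02  0.   -0.   -0.   -0.15]
 [ 0.82  3.18  0.   -0.   -0.   -0.15]
 [ 0.32  3.27  0.   -0.   -0.   -0.15]
 [-0.18  3.28  0.   -0.   -0.   -0.15]
 [-0.68  3.22  0.   -0.   -0.   -0.15]
 [-1.16  3.08  0.   -0.   -0.   -0.15]
 [-1.61  2.86  0.   -0.   -0.   -0.15]
 [-2.03  2.58  0.   -0.   -0.   -0.15]
 [-2.4   2.24  0.   -0.   -0.   -0.15]
 [-2.72  1.85  0.   -0.   -0.   -0.15]]
```

carry_out(motion=[0,0,-4.0,0,0,0,0,0,-4.4,0,0,0,0,0,-4.4,0,0,0,2.8,1.7,0,0,0,-0.153,2.5,2.1,0,0,0,-0.153,2.1,2.5,0,0,0,-0.153,1.7,2.8,0,0,0,-0.153,1.3,3.0,0,0,0,-0.153])

```text
clock: 10.22
tool_pos: [0.5466, 0.0138, 0.3969]
eef_rot: [0.982, 0.186, -0.002, -0.0]
contact_force: [0.5, 0.2, -1.0]
opening: 0.215
```

carry_out(motion=[0.8,3.2,0,0,0,-0.153,0.3,3.3,0,0,0,-0.153,-0.2,3.3,0,0,0,-0.153,-0.7,3.2,0,0,0,-0.153,-1.2,3.1,0,0,0,-0.153,-1.6,2.9,0,0,0,-0.153,-2.0,2.6,0,0,0,-0.153,-2.4,2.2,0,0,0,-0.153])

```text
clock: 11.22
tool_pos: [0.6996, -0.2008, 0.3961]
eef_rot: [0.697, 0.717, -0.001, -0.002]
contact_force: [0.6, 0.3, -1.6]
opening: 0.223
```

carry_out(motion=[-2.7,1.85,0,0,0,-0.153,0,0,0,0,0,0,0,0,0,0,0,0])

```text
clock: 11.6
tool_pos: [0.7183, -0.2256, 0.3969]
eef_rot: [0.642, 0.767, -0.0, -0.002]
contact_force: [-0.2, 0.3, -1.2]
opening: 0.216
```

Run:
```python
from h import *
np.set_printoptions(suppress=True,precision=4)
s=monitor.get_state();print(s["q"],s["contact_force"],pose())
print(rows(tool([.7196,-.2267,.345],[.985,.1736]),1))
```

```text
[ 0.4178  0.853  -0.4817  0.9307  0.3586  1.431   0.2093] [-0.1536  0.342  -1.2169] [[-0.1752  0.9845 -0.0031  0.7183]
 [ 0.9845  0.1752  0.0018 -0.2256]
 [ 0.0023 -0.0027 -1.      0.3969]
 [ 0.      0.      0.      1.    ]]
[[-0.1443  0.1186  5.1896 -0.0027 -0.0023  0.0017]]
```

Small tilt (3 mrad) is fine. Descend to just above the ring and look.

carry_out(motion=[-0.15,0.1,2.0,-0.003,-0.002,0,0,0,2.2,0,0,0,0,0,1.0,0,0,0,0,0,0,0,0,0,0,0,0,0,0,0])

```text
clock: 12.22
tool_pos: [0.7206, -0.2277, 0.3479]
eef_rot: [0.642, 0.767, 0.001, 0.002]
contact_force: [0.3, -0.8, -0.9]
opening: 0.215
```

Run:
```python
from h import *
np.set_printoptions(suppress=True,precision=4)
s=monitor.get_state();print(s["contact_force"],pose())
p=cam("wrist");save(p,"w5.png",(220,40,420,190),4)
import pickle;pickle.dump(p,open("w5.pkl","wb"))
h=cv2.cvtColor(p["frame"],cv2.COLOR_RGB2HSV)
m=(h[...,0]>10)&(h[...,0]<32)&(h[...,1]>100)&(h[...,2]>70);m[155:]=0;m[:,:280]=0;m[:,360:]=0
v,u=np.nonzero(m);print(m.sum(),u.min(),u.max(),v.min(),v.max())
for r in range(v.min(),v.max()+1):
    uu=u[v==r];print(r,(uu.min(),uu.max(),len(uu)) if len(uu) else 0,end="; ")
```

```text
[ 0.3141 -0.7722 -0.8799] [[-0.1751  0.9845  0.005   0.7206]
 [ 0.9845  0.1751 -0.0017 -0.2277]
 [-0.0025  0.0047 -1.      0.3479]
 [ 0.      0.      0.      1.    ]]
593 301 336 81 117
81 (np.int64(318), np.int64(319), 2); 82 (np.int64(302), np.int64(335), 34); 83 (np.int64(301), np.int64(335), 35); 84 (np.int64(302), np.int64(334), 33); 85 (np.int64(304), np.int64(328), 20); 86 (np.int64(314), np.int64(322), 9); 87 (np.int64(314), np.int64(321), 8); 88 (np.int64(315), np.int64(322), 8); 89 (np.int64(315), np.int64(321), 7); 90 (np.int64(314), np.int64(323), 10); 91 (np.int64(311), np.int64(326), 16); 92 (np.int64(309), np.int64(327), 19); 93 (np.int64(308), np.int64(329), 22); 94 (np.int64(306), np.int64(330), 25); 95 (np.int64(305), np.int64(331), 27); 96 (np.int64(304), np.int64(332), 29); 97 (np.int64(303), np.int64(333), 31); 98 (np.int64(303), np.int64(334), 20); 99 (np.int64(302), np.int64(335), 17); 100 (np.int64(302), np.int64(335), 15); 101 (np.int64(302), np.int64(335), 13); 102 (np.int64(301), np.int64(336), 14); 103 (np.int64(301), np.int64(336), 13); 104 (np.int64(301), np.int64(336), 13); 105 (np.int64(301), np.int64(335), 12); 106 (np.int64(301), np.int64(335), 13); 107 (np.int64(302), np.int64(335), 13); 108 (np.int64(302), np.int64(335), 14); 109 (np.int64(302), np.int64(335), 16); 110 (np.int64(302), np.int64(334), 17); 111 (np.int64(303), np.int64(333), 16); 112 (np.int64(304), np.int64(332), 14); 113 (np.int64(305), np.int64(332), 13); 114 (np.int64(306), np.int64(331), 11); 115 (np.int64(307), np.int64(329), 8); 116 (np.int64(309), np.int64(312), 4); 117 (np.int64(311), np.int64(312), 2);
```

View pics/w5.png

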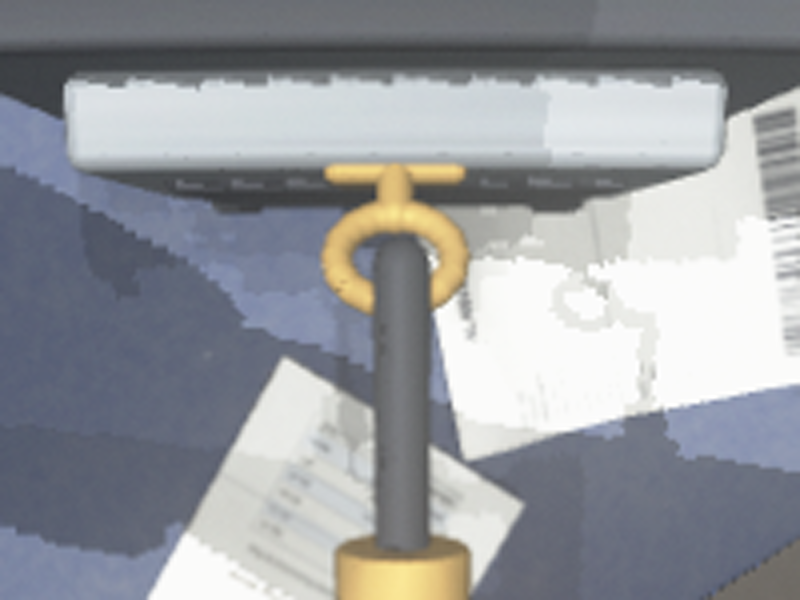

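Run:
```python
from h import *
np.set_printoptions(suppress=True,precision=4)
import pickle;p=pickle.load(open("w5.pkl","rb"));E=ray(p,[[318.5,103.6],[318.4,104.2]],.23);print(E)
Tp=p["C"]@np.linalg.inv(np.array(p["hand_eye"]));print("eye in tool",[(np.linalg.inv(Tp)@np.r_[e,1])[:3] for e in E])
# door angle of top edge line
print("pin in world at tip",(Tp@[.082,-.0004,.074,1])[:3],(Tp@[.082,-.0004,.045,1])[:3])
Y=pose();print(Y[:3,3],monitor.get_state()["contact_force"])
print(ray(p,[[320,98.7]],.3479-.044+.003), (np.linalg.inv(Tp)@np.r_[ray(p,[[320,98.7]],.3065)[0],1])[:3])
```

```text
[[ 0.7051 -0.1453  0.23  ]
 [ 0.7051 -0.1457  0.23  ]]
eye in tool [array([ 0.0842, -0.0013,  0.1177]), array([ 0.0838, -0.0014,  0.1177])]
pin in world at tip [ 0.7062 -0.1472  0.2737] [ 0.706  -0.1471  0.3027]
[ 0.7206 -0.2279  0.348 ] [ 0.9779  0.1547 -1.4751]
[[ 0.7056 -0.1434  0.3069]] [ 0.0858 -0.0002  0.0412]
```

carry_out(motion=[0.17,-0.07,1.0,0,0,0,0,0,1.5,0,0,0,0,0,0.3,0,0,0,0,0,0,0,0,0,0,0,0,0,0,0])

```text
clock: 12.9
tool_pos: [0.7195, -0.2266, 0.3191]
eef_rot: [0.642, 0.766, 0.001, 0.002]
contact_force: [0.1, 0.0, -1.5]
opening: 0.216
```

Run:
```python
from h import *
np.set_printoptions(suppress=True,precision=4)
for i in range(2):
    p=cam("wrist");T=pose();s=monitor.get_state();print(T[:3,3],T[:3,2],"pin-eye in tool",(T[:3,:3].T@((T@[.082,-.0004,.070,1])[:3]-[.7051,-.1455,.23])),s["contact_force"],s["moment"])
h=cv2.cvtColor(p["frame"],cv2.COLOR_RGB2HSV)
m=(h[...,0]>10)&(h[...,0]<32)&(h[...,1]>100)&(h[...,2]>70);m[:,:280]=0;m[:,360:]=0;m[165:]=0
v,u=np.nonzero(m);n=np.array([(u[v==r].max()-u[v==r].min()) if (v==r).any() else 0 for r in range(400)]);print([(r,u[v==r].min(),u[v==r].max()) for r in range(400) if n[r]>0])
```

```text
[ 0.7195 -0.2266  0.3192] [ 0.0043 -0.0016 -1.    ] pin-eye in tool [-0.0006 -0.     -0.019 ] [ 0.5358  0.4182 -0.7959] [-0.0128 -0.1313 -0.0336]
[ 0.7195 -0.2266  0.3193] [ 0.0043 -0.0017 -1.    ] pin-eye in tool [-0.0006 -0.     -0.0191] [ 0.3369 -0.1854 -1.7923] [ 0.0056 -0.0832  0.0177]
[(80, np.int64(303), np.int64(338)), (81, np.int64(300), np.int64(339)), (82, np.int64(300), np.int64(339)), (83, np.int64(301), np.int64(338)), (84, np.int64(301), np.int64(337)), (85, np.int64(315), np.int64(323)), (86, np.int64(315), np.int64(323)), (87, np.int64(315), np.int64(324)), (88, np.int64(315), np.int64(324)), (89, np.int64(315), np.int64(323)), (90, np.int64(315), np.int64(324)), (91, np.int64(312), np.int64(327)), (92, np.int64(310), np.int64(329)), (93, np.int64(309), np.int64(331)), (94, np.int64(306), np.int64(333)), (95, np.int64(305), np.int64(334)), (96, np.int64(304), np.int64(335)), (97, np.int64(303), np.int64(336)), (98, np.int64(302), np.int64(337)), (99, np.int64(302), np.int64(338)), (100, np.int64(301), np.int64(338)), (101, np.int64(301), np.int64(339)), (102, np.int64(300), np.int64(339)), (103, np.int64(300), np.int64(339)), (104, np.int64(300), np.int64(340)), (105, np.int64(300), np.int64(306)), (106, np.int64(299), np.int64(306)), (107, np.int64(299), np.int64(306)), (108, np.int64(299), np.int64(306)), (109, np.int64(300), np.int64(307)), (110, np.int64(300), np.int64(307)), (111, np.int64(300), np.int64(308)), (112, np.int64(300), np.int64(309)), (113, np.int64(301), np.int64(311)), (114, np.int64(301), np.int64(332)), (115, np.int64(302), np.int64(334)), (116, np.int64(303), np.int64(334)), (117, np.int64(304), np.int64(334)), (118, np.int64(304), np.int64(333)), (119, np.int64(305), np.int64(333)), (120, np.int64(307), np.int64(331)), (121, np.int64(309), np.int64(329)), (122, np.int64(311), np.int64(312))]
```

carry_out(motion=[0.05,0,0.5,0,0,0,0,0,0.5,0,0,0,0,0,0.4,0,0,0,0,0,0,0,0,0])

```text
clock: 13.5
tool_pos: [0.719, -0.2261, 0.304]
eef_rot: [0.642, 0.767, 0.0, 0.001]
contact_force: [-0.1, -0.7, -1.5]
opening: 0.221
```

Run:
```python
from h import *
np.set_printoptions(suppress=True,precision=4)
p=cam("wrist");F=[]
for i in range(3):
    p=cam("wrist");T=pose();s=monitor.get_state();F.append(np.r_[s["contact_force"],s["moment"]])
print(np.mean(F,0),T[:3,3],"pin-eye in tool",(T[:3,:3].T@((T@[.082,-.0004,.070,1])[:3]-[.7051,-.1455,.23])))
print("ring in tool",[(np.linalg.inv(T)@np.r_[ray(p,[[319,v]],.23)[0],1])[:3] for v in(106,107,108)])
```

```text
[-0.1885  0.4267 -1.4013 -0.0147 -0.0667  0.0361] [ 0.7194 -0.2261  0.305 ] pin-eye in tool [ 0.     -0.0002 -0.0048]
ring in tool [array([ 0.0829, -0.0008,  0.0748]), array([ 0.0824, -0.0008,  0.0748]), array([ 0.0819, -0.0008,  0.0748])]
```

carry_out(motion=[0,0,0.4,0,0,0,0,0,0.4,0,0,0,0,0,0.3,0,0,0,0,0,0,0,0,0])

```text
clock: 14.2
tool_pos: [0.7191, -0.2262, 0.2932]
eef_rot: [0.642, 0.767, 0.0, 0.001]
contact_force: [-0.2, -1.9, -1.3]
opening: 0.224
```

```bash
cat > st.py <<'E'
from h import *
np.set_printoptions(suppress=True,precision=4)
import sys
F=[]
for i in range(int(sys.argv[1]) if len(sys.argv)>1 else 3):
    p=cam("wrist");T=pose();s=monitor.get_state();F.append(np.r_[s["contact_force"],s["moment"]])
kx=np.array([-.1736,.985,0]);F=np.mean(F,0)
P=(T@[.082,-.0004,.045,1])[:3];d=P-[.7051,-.1455,.23]
print("F",F[:3],"F.kx",F[:3]@kx,"M",F[3:],"T",T[:3,3],T[:3,2]);print("shaft-end rel eye0: kx,z",d@kx,d[2],"ty",d@[.985,.1736,0])
E
python3 st.py
```

```text
F [ 0.3355 -0.179  -1.5698] F.kx -0.23455298007206765 M [-0.0846 -0.0966  0.0097] T [ 0.7194 -0.2262  0.2939] [ 0.0036 -0.0016 -1.    ]
shaft-end rel eye0: kx,z -4.115512106019308e-05 0.018667616486432836 ty -0.00032166315962016336
```

```bash
cat > path.py <<'E'
import numpy as np
th=np.r_[np.arange(0,1.41,.04)]
th[-1]=1.40
out=14*np.cos(th)+110*np.sin(th)-14; z=110*np.cos(th)-14*np.sin(th)-110
hc=9.5*np.sin(np.pi/4-th)+5.5
h=np.interp(th,[0,.5,.8,1.2,1.4],[18.7,hc[12]+1.5,5.4+.5,hc[30],hc[35]])
S=np.c_[-out,z+h]/10
print("lead 0; rows cm (tool x, tool z)")
for i in range(len(th)-1): print(round(th[i+1],2),(S[i+1,0]-S[i,0]).round(2),(S[i,1]-S[i+1,1]).round(2),"abs rel eye0 kx,z mm",(S[i+1]*10).round(1))
E
python3 path.py
```

```text
lead 0; rows cm (tool x, tool z)
0.04 -0.44 0.14 abs rel eye0 kx,z mm [-4.4 17.3]
0.08 -0.44 0.15 abs rel eye0 kx,z mm [-8.7 15.8]
0.12 -0.43 0.17 abs rel eye0 kx,z mm [-13.1  14.1]
0.16 -0.43 0.19 abs rel eye0 kx,z mm [-17.3  12.2]
0.2 -0.42 0.2 abs rel eye0 kx,z mm [-21.6  10.2]
0.24 -0.42 0.22 abs rel eye0 kx,z mm [-25.7   8. ]
0.28 -0.41 0.24 abs rel eye0 kx,z mm [-29.9   5.6]
0.32 -0.4 0.25 abs rel eye0 kx,z mm [-33.9   3.1]
0.36 -0.4 0.27 abs rel eye0 kx,z mm [-37.9   0.3]
0.4 -0.39 0.29 abs rel eye0 kx,z mm [-41.7  -2.5]
0.44 -0.38 0.3 abs rel eye0 kx,z mm [-45.5  -5.5]
0.48 -0.37 0.32 abs rel eye0 kx,z mm [-49.2  -8.7]
0.52 -0.36 0.32 abs rel eye0 kx,z mm [-52.8 -11.9]
0.56 -0.35 0.33 abs rel eye0 kx,z mm [-56.3 -15.2]
0.6 -0.34 0.34 abs rel eye0 kx,z mm [-59.7 -18.6]
0.64 -0.33 0.35 abs rel eye0 kx,z mm [-62.9 -22.1]
0.68 -0.31 0.37 abs rel eye0 kx,z mm [-66.1 -25.8]
0.72 -0.3 0.38 abs rel eye0 kx,z mm [-69.1 -29.6]
0.76 -0.29 0.39 abs rel eye0 kx,z mm [-71.9 -33.5]
0.8 -0.27 0.4 abs rel eye0 kx,z mm [-74.7 -37.5]
0.84 -0.26 0.4 abs rel eye0 kx,z mm [-77.3 -41.5]
0.88 -0.24 0.41 abs rel eye0 kx,z mm [-79.7 -45.6]
0.92 -0.23 0.42 abs rel eye0 kx,z mm [-82.  -49.9]
0.96 -0.21 0.43 abs rel eye0 kx,z mm [-84.1 -54.2]
1.0 -0.2 0.44 abs rel eye0 kx,z mm [-86.1 -58.6]
1.04 -0.18 0.45 abs rel eye0 kx,z mm [-88. -63.]
1.08 -0.17 0.45 abs rel eye0 kx,z mm [-89.6 -67.6]
1.12 -0.15 0.46 abs rel eye0 kx,z mm [-91.1 -72.2]
1.16 -0.13 0.47 abs rel eye0 kx,z mm [-92.4 -76.8]
1.2 -0.12 0.47 abs rel eye0 kx,z mm [-93.6 -81.5]
1.24 -0.1 0.47 abs rel eye0 kx,z mm [-94.6 -86.2]
1.28 -0.08 0.47 abs rel eye0 kx,z mm [-95.4 -90.9]
1.32 -0.06 0.47 abs rel eye0 kx,z mm [-96.  -95.6]
1.36 -0.05 0.47 abs rel eye0 kx,z mm [ -96.5 -100.3]
1.4 -0.03 0.48 abs rel eye0 kx,z mm [ -96.8 -105.1]
```

carry_out(motion=[-0.1,0.03,0.03,0,0,0,-0.15,0,0.05,0,0,0,-0.2,0,0.06,0,0,0,-0.22,0,0.08,0,0,0,-0.22,0,0.08,0,0,0,-0.22,0,0.09,0,0,0,-0.2,0,0.07,0,0,0,0,0,0,0,0,0])

```text
clock: 15.35
tool_pos: [0.7219, -0.2394, 0.289]
eef_rot: [0.642, 0.766, 0.0, 0.002]
contact_force: [-0.5, 1.7, -0.0]
opening: 0.217
```

```bash
python3 st.py 4
```

```text
F [-0.0284  1.6745 -1.0196] F.kx 1.654303277167469 M [ 0.2901 -0.093  -0.0143] T [ 0.7219 -0.2394  0.2891] [ 0.0033 -0.0022 -1.    ]
shaft-end rel eye0: kx,z -0.013467109276524471 0.013878447519091258 ty -0.000162275172327677
```

carry_out(motion=[-0.3,0,0.13,0,0,0,-0.32,0,0.14,0,0,0,-0.32,0,0.15,0,0,0,-0.32,0,0.17,0,0,0,-0.31,0,0.18,0,0,0,-0.31,0,0.19,0,0,0,-0.3,0,0.2,0,0,0,-0.3,0,0.21,0,0,0])

```text
clock: 16.55
tool_pos: [0.7263, -0.2636, 0.2754]
eef_rot: [0.642, 0.767, 0.0, 0.002]
contact_force: [-1.5, 1.3, 0.1]
opening: 0.22
```

```bash
python3 st.py 3
```

```text
F [ 0.1398  1.161  -0.3093] F.kx 1.1192760633446563 M [ 0.2912 -0.1046 -0.0279] T [ 0.7262 -0.2641  0.2752] [ 0.0031 -0.0024 -1.    ]
shaft-end rel eye0: kx,z -0.038569503515840625 -4.344351174592753e-05 ty -0.00018509007076089511
```

carry_out(motion=[-0.29,0,0.21,0,0,0,-0.29,0,0.22,0,0,0,-0.28,0,0.23,0,0,0,-0.28,0,0.23,0,0,0,-0.27,0,0.24,0,0,0,-0.26,0,0.25,0,0,0,-0.26,0,0.25,0,0,0,-0.25,0,0.26,0,0,0])

```text
clock: 17.7
tool_pos: [0.7303, -0.2856, 0.2568]
eef_rot: [0.642, 0.766, 0.0, 0.002]
contact_force: [-0.3, 0.7, 1.6]
opening: 0.22
```

```bash
python3 st.py 3
```

```text
F [ 0.566  -1.2134  1.4824] F.kx -1.2934803170603155 M [ 0.0245 -0.1576 -0.0283] T [ 0.7302 -0.2859  0.2568] [ 0.004 -0.003 -1.   ]
shaft-end rel eye0: kx,z -0.06085163133312576 -0.01853880353536977 ty 9.57832257788253e-05
```

carry_out(motion=[-0.25,0,0.26,0,0,0,-0.24,0,0.27,0,0,0,-0.23,0,0.28,0,0,0,-0.22,0,0.29,0,0,0,-0.22,0,0.29,0,0,0,-0.21,0,0.29,0,0,0,-0.2,0,0.3,0,0,0,-0.19,0,0.3,0,0,0])

```text
clock: 18.85
tool_pos: [0.7332, -0.3022, 0.2334]
eef_rot: [0.642, 0.767, 0.0, 0.001]
contact_force: [0.3, -2.7, 3.0]
opening: 0.22
```

```bash
python3 st.py 3
```

```text
F [ 0.4839 -2.4878  2.0968] F.kx -2.5344856935197906 M [-0.12   -0.1289 -0.0063] T [ 0.733  -0.3018  0.2331] [ 0.002  -0.0007 -1.    ]
shaft-end rel eye0: kx,z -0.07685402643047033 -0.04196815489478062 ty -0.00010754168685015404
```

carry_out(motion=[-0.28,0,0.26,0,0,0,-0.24,0,0.29,0,0,0,-0.19,0,0.31,0,0,0,-0.17,0,0.32,0,0,0,-0.15,0,0.33,0,0,0,-0.13,0,0.34,0,0,0,-0.12,0,0.34,0,0,0,-0.1,0,0.34,0,0,0])

```text
clock: 20.0
tool_pos: [0.7359, -0.3163, 0.2085]
eef_rot: [0.642, 0.766, 0.0, 0.002]
contact_force: [0.3, 0.1, 0.4]
opening: 0.22
```

```bash
python3 st.py 3
```

```text
F [ 0.1663 -0.4774 -0.1071] F.kx -0.4990818003007302 M [ 0.0194 -0.1682 -0.0319] T [ 0.7358 -0.3164  0.2085] [ 0.0035 -0.0023 -1.    ]
shaft-end rel eye0: kx,z -0.09180132559437422 -0.06676733457960002 ty 0.0002371355672155752
```

carry_out(motion=[-0.09,0,0.34,0,0,0,-0.09,0,0.35,0,0,0,-0.08,0,0.35,0,0,0,-0.07,0,0.35,0,0,0,-0.06,0,0.35,0,0,0,-0.05,0,0.35,0,0,0,-0.04,0,0.35,0,0,0,-0.02,0,0.3,0,0,0])

```text
clock: 21.15
tool_pos: [0.7368, -0.3208, 0.1809]
eef_rot: [0.642, 0.767, 0.0, 0.002]
contact_force: [0.0, -0.5, 0.1]
opening: 0.219
```

```bash
python3 st.py 4
```

```text
F [ 0.0337  0.0141 -0.3634] F.kx 0.008078942207842079 M [-0.0551 -0.12   -0.0175] T [ 0.7367 -0.3205  0.181 ] [ 0.0028 -0.0011 -1.    ]
shaft-end rel eye0: kx,z -0.09593965704382565 -0.09416642131987779 ty 0.0002984383367029205
```

carry_out(motion=[-0.02,0,0.2,0,0,0,-0.02,0,0.2,0,0,0,0,0,0.15,0,0,0,0,0,0.1,0,0,0,0,0,0.1,0,0,0,0,0,0.05,0,0,0,0,0,0,0,0,0])

```text
clock: 22.22
tool_pos: [0.7369, -0.3212, 0.1732]
eef_rot: [0.642, 0.767, 0.0, 0.002]
contact_force: [-0.2, 0.2, -0.1]
opening: 0.219
```

```bash
python3 st.py 4
```

```text
F [-0.6376  0.3966  0.2685] F.kx 0.5012937420435708 M [0.128  0.0383 0.0234] T [ 0.7369 -0.3212  0.1732] [ 0.0032 -0.0015 -1.    ]
shaft-end rel eye0: kx,z -0.09664820275585267 -0.10194216479689325 ty 0.0003828874728729893
```

carry_out(motion=[0,0,0.06,0,0,0,0,0,0.06,0,0,0,0,0,0.05,0,0,0,0,0,0,0,0,0])

```text
clock: 22.92
tool_pos: [0.7369, -0.3213, 0.1715]
eef_rot: [0.642, 0.767, 0.0, 0.002]
contact_force: [-0.9, -0.0, -0.5]
opening: 0.221
```

```bash
python3 st.py 4
```

```text
F [0.0133 0.0585 0.0904] F.kx 0.05531635767651425 M [0.1125 0.0214 0.0139] T [ 0.7369 -0.3213  0.1715] [ 0.0033 -0.0016 -1.    ]
shaft-end rel eye0: kx,z -0.09675795561310968 -0.10365832164913191 ty 0.00040427778176102796
```

carry_out(motion=[0,0,0.06,0,0,0,0,0,0.06,0,0,0,0,0,0.05,0,0,0,0,0,0,0,0,0])

```text
clock: 23.62
tool_pos: [0.7369, -0.3212, 0.1698]
eef_rot: [0.642, 0.767, 0.0, 0.002]
contact_force: [-0.8, 0.1, -0.0]
opening: 0.22
```

```bash
python3 st.py 4
```

```text
F [-0.4568  0.2828 -0.1163] F.kx 0.3578726855538743 M [0.1278 0.0123 0.0433] T [ 0.7369 -0.3213  0.1698] [ 0.0033 -0.0015 -1.    ]
shaft-end rel eye0: kx,z -0.09673570530566515 -0.1053694668526039 ty 0.0003856980145057919
```

carry_out(motion=[0,0,0.06,0,0,0,0,0,0.06,0,0,0,0,0,0.05,0,0,0,0,0,0,0,0,0])

```text
clock: 24.32
tool_pos: [0.737, -0.3213, 0.1683]
eef_rot: [0.642, 0.767, 0.001, 0.002]
contact_force: [0.1, -0.3, 1.3]
opening: 0.22
```

```bash
python3 st.py 4; python3 -c "
from h import *
save(cam('wrist'),'w6.png',(220,0,420,190),4*0.78)"
```

```text
F [-0.7036  0.3455  1.1683] F.kx 0.4625029542623732 M [0.2041 0.0909 0.0502] T [ 0.7369 -0.3212  0.1683] [ 0.0035 -0.0015 -1.    ]
shaft-end rel eye0: kx,z -0.09671035523243537 -0.10691241374850916 ty 0.0004733202665992986
```

View pics/w6.png

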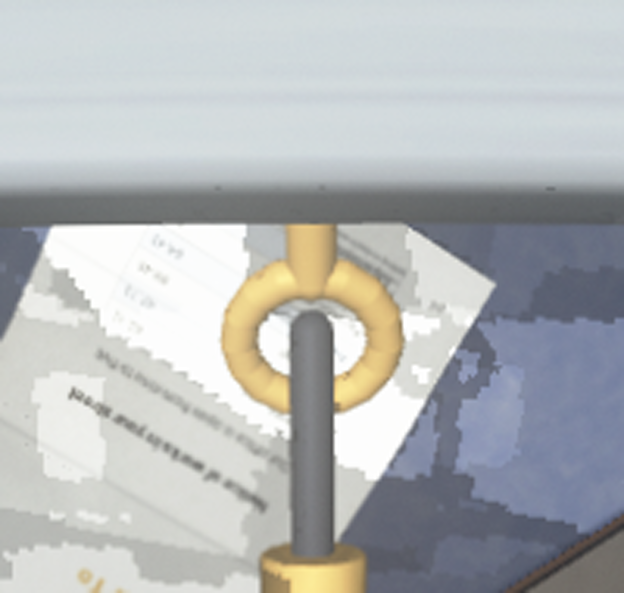

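carry_out(motion=[0,0,0.04,0,0,0,0,0,0.04,0,0,0,0,0,0,0,0,0])

```text
clock: 24.95
tool_pos: [0.737, -0.3212, 0.1675]
eef_rot: [0.642, 0.767, 0.001, 0.002]
contact_force: [-0.8, 0.1, 2.2]
opening: 0.223
```

```bash
python3 st.py 5
```

```text
F [-1.2144 -0.0005  2.6459] F.kx 0.21036838624024157 M [0.2996 0.1327 0.0907] T [ 0.737  -0.3212  0.1675] [ 0.0036 -0.0015 -1.    ]
shaft-end rel eye0: kx,z -0.09672818163200012 -0.10768551187082767 ty 0.0005115792153588811
```

carry_out(motion=[0,0,0.04,0,0,0,0,0,0.04,0,0,0,0,0,0,0,0,0])

```text
clock: 25.58
tool_pos: [0.737, -0.3212, 0.1667]
eef_rot: [0.642, 0.767, 0.001, 0.002]
contact_force: [-0.8, 0.8, 4.0]
opening: 0.215
```

```bash
python3 st.py 5
```

```text
F [-1.2044 -0.0025  4.7953] F.kx 0.20658973142063297 M [0.4416 0.1985 0.0746] T [ 0.737  -0.3212  0.1667] [ 0.0036 -0.0014 -1.    ]
shaft-end rel eye0: kx,z -0.09664316383062926 -0.10850266080207585 ty 0.0005513233294062506
```

carry_out(motion=[0,0,0.035,0,0,0,0,0,0,0,0,0,0,0,0,0,0,0,0,0,0,0,0,0])

```text
clock: 26.32
tool_pos: [0.737, -0.3212, 0.1662]
eef_rot: [0.642, 0.767, 0.001, 0.002]
contact_force: [-1.2, -0.3, 5.1]
opening: 0.215
```

```bash
python3 st.py 6
```

```text
F [-0.9303  0.3677  4.9146] F.kx 0.5236397061594049 M [0.4805 0.1676 0.0717] T [ 0.7369 -0.3212  0.1662] [ 0.0034 -0.0015 -1.    ]
shaft-end rel eye0: kx,z -0.09665973319308868 -0.10897481823830013 ty 0.00047678204311072775
```

carry_out(motion=[0,0,0.03,0,0,0,0,0,0,0,0,0,0,0,0,0,0,0,0,0,0,0,0,0])

```text
clock: 27.12
tool_pos: [0.7369, -0.3212, 0.1659]
eef_rot: [0.642, 0.767, 0.001, 0.002]
contact_force: [-0.3, 0.5, 4.8]
opening: 0.218
```

```bash
python3 st.py 8
```

```text
F [-0.5568  0.3018  4.6663] F.kx 0.3939713123841339 M [0.4989 0.1814 0.0631] T [ 0.7369 -0.3212  0.1659] [ 0.0034 -0.0014 -1.    ]
shaft-end rel eye0: kx,z -0.09666787294456144 -0.10929541344256244 ty 0.00046814921430107125
```

carry_out(motion=[0,0,0.05,0,0,0,0,0,0,0,0,0,0,0,0,0,0,0], grip_force=60)

```text
clock: 27.9
tool_pos: [0.7369, -0.3212, 0.1656]
eef_rot: [0.642, 0.767, 0.001, 0.002]
contact_force: [-1.0, 0.7, 6.1]
opening: 0.219
```

```bash
python3 st.py 8
```

```text
F [-1.1074  0.413   5.3639] F.kx 0.5990045993442179 M [0.5927 0.2082 0.0604] T [ 0.737  -0.3212  0.1656] [ 0.0035 -0.0014 -1.    ]
shaft-end rel eye0: kx,z -0.09666954159687215 -0.10958918775992361 ty 0.0005055878949050079
```

carry_out(motion=[0,0,0.025,0,0,0,0,0,0,0,0,0,0,0,0,0,0,0,0,0,0,0,0,0])

```text
clock: 28.8
tool_pos: [0.7369, -0.3212, 0.1652]
eef_rot: [0.642, 0.767, 0.001, 0.002]
contact_force: [-1.9, -0.1, 4.8]
opening: 0.219
```

```bash
python3 st.py 8
```

```text
F [-1.2061  0.4732  5.5693] F.kx 0.6754814645333441 M [0.577  0.215  0.0703] T [ 0.7369 -0.3212  0.1653] [ 0.0034 -0.0014 -1.    ]
shaft-end rel eye0: kx,z -0.0966518171562355 -0.10989700011097586 ty 0.0004791324760054294
```

carry_out(motion=[0,0,-0.2,0,0,0,0,0,-0.25,0,0,0,0,0,-0.25,0,0,0,0,0,-0.25,0,0,0,0,0,0,0,0,0])

```text
clock: 29.82
tool_pos: [0.7369, -0.3213, 0.1746]
eef_rot: [0.642, 0.767, 0.0, 0.002]
contact_force: [0.3, -0.1, -1.4]
opening: 0.221
```

```bash
python3 st.py 4;python3 - <<'E'
from h import *
import pickle;np.set_printoptions(suppress=True,precision=4)
p=cam("wrist");T=pose();pickle.dump((p,T),open("w7.pkl","wb"))
h=cv2.cvtColor(p["frame"],cv2.COLOR_RGB2HSV)
m=(h[...,0]>10)&(h[...,0]<32)&(h[...,1]>100)&(h[...,2]>70);m[:,:270]=0;m[:,370:]=0;m[168:]=0
v,u=np.nonzero(m);print([(r,int(u[v==r].min()),int(u[v==r].max())) for r in range(400) if (v==r).any()])
q=dict(p);q["C"]=np.array(p["hand_eye"]);X,uv=pts(q,np.ones((400,640),bool))
for r in(100,106,115,130,150,165):
    i=(uv[:,1]==r)&(abs(uv[:,0]-320.5)<3)&(abs(X[:,2]-.045)<.02);print(r,i.sum(),X[i].mean(0) if i.any() else 0)
E
```

```text
F [-0.0844  0.0284 -1.9388] F.kx 0.04259681895982133 M [-0.0272 -0.0801  0.0131] T [ 0.7368 -0.3212  0.1745] [ 0.003  -0.0015 -1.    ]
shaft-end rel eye0: kx,z -0.09664475592126523 -0.10069354892204838 ty 0.0003037935343220108
[(74, 313, 324), (75, 313, 324), (76, 313, 325), (77, 314, 325), (78, 314, 324), (79, 314, 324), (80, 314, 324), (81, 314, 325), (82, 314, 324), (83, 314, 324), (84, 314, 324), (85, 310, 330), (86, 308, 332), (87, 306, 334), (88, 305, 335), (89, 303, 337), (90, 302, 339), (91, 300, 340), (92, 299, 341), (93, 299, 341), (94, 298, 342), (95, 298, 343), (96, 297, 343), (97, 296, 344), (98, 296, 345), (99, 295, 345), (100, 295, 346), (101, 294, 346), (102, 294, 346), (103, 294, 346), (104, 294, 346), (105, 294, 346), (106, 293, 346), (107, 293, 346), (108, 293, 347), (109, 293, 347), (110, 293, 347), (111, 293, 347), (112, 294, 346), (113, 294, 345), (114, 294, 345), (115, 295, 345), (116, 295, 345), (117, 296, 344), (118, 296, 344), (119, 296, 343), (120, 298, 342), (121, 299, 341), (122, 300, 341), (123, 300, 340), (124, 301, 339), (125, 302, 338), (126, 303, 336), (127, 306, 334), (128, 307, 312), (129, 309, 312)]
100 6 [0.0853 0.     0.0408]
106 6 [0.083  0.     0.0396]
115 6 [0.0796 0.     0.0403]
130 6 [0.0737 0.     0.0401]
150 6 [0.0656 0.     0.0403]
165 6 [0.0594 0.     0.04  ]
```

carry_out(motion=[0,0,-0.3,0,0,0,0,0,-0.3,0,0,0,0,0,-0.3,0,0,0,0,0,-0.3,0,0,0,0,0,0,0,0,0])

```text
clock: 30.7
tool_pos: [0.737, -0.3212, 0.1871]
eef_rot: [0.642, 0.767, 0.001, 0.002]
contact_force: [-0.6, 0.4, -0.9]
opening: 0.217
```

```bash
python3 st.py 3
```

```text
F [ 0.0641 -0.1778 -1.437 ] F.kx -0.18624489447251547 M [-0.0366 -0.088  -0.0326] T [ 0.7368 -0.3212  0.1865] [ 0.0031 -0.0015 -1.    ]
shaft-end rel eye0: kx,z -0.09661894370235703 -0.08865695201215351 ty 0.0002778472108756785
```

carry_out(motion=[0,0,-0.4,0,0,0,0,0,-0.4,0,0,0,0,0,-0.5,0,0,0,0,0,-0.8,0,0,0,0,0,-2,0,0,0,0,0,-3,0,0,0,0,0,0,0,0,0,0,0,0,0,0,0])

```text
clock: 31.85
tool_pos: [0.7363, -0.321, 0.2572]
eef_rot: [0.642, 0.767, 0.0, 0.001]
contact_force: [-0.5, 0.4, -1.0]
opening: 0.217
```

```bash
python3 st.py 3;python3 - <<'E'
from h import *
np.set_printoptions(suppress=True,precision=4)
p=cam("wrist");save(p,"w8.png")
for d in finder.masks_of(p,"kiln_door")[:1]:
    X,uv=pts(p,d["pixels"])
    o=(X-[.7051,-.1455,0])@[.1736,-.985,0]+14
    i=(o>25)&(o<90)&(X[:,2]>.1);print(d["p"],len(X),i.sum());a=np.polyfit(o[i],X[i][:,2],1);r=X[i][:,2]-np.polyval(a,o[i]);j=abs(r)<.004;a=np.polyfit(o[i][j],X[i][j][:,2],1);print("slope deg",np.degrees(np.arctan(a[0])) ,"open angle",np.pi/2-np.arctan(a[0]*1000 if 0 else a[0]),o.max())
E
```

```text
F [ 0.3647 -0.1183 -1.5773] F.kx -0.1798026668973484 M [-0.0366 -0.1149 -0.0021] T [ 0.736  -0.3209  0.256 ] [ 0.0007 -0.0008 -1.    ]
shaft-end rel eye0: kx,z -0.09614616268171582 -0.019114848508007792 ty -0.0005800126996782834
0.85 16990 0Traceback (most recent call last):
  File "<stdin>", line 7, in <module>
    raise TypeError("expected non-empty vector for x")
TypeError: expected non-empty vector for x
```

View pics/w8.png

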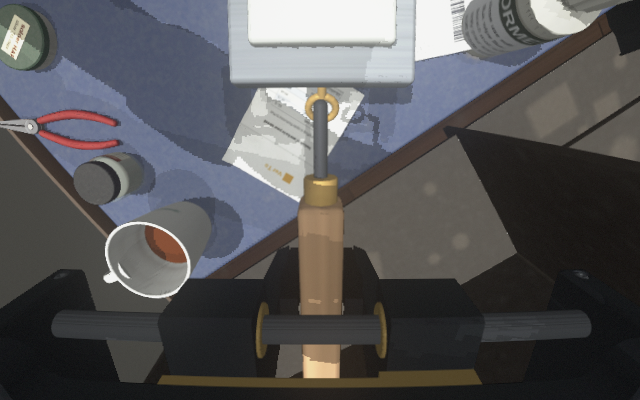

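Run:
```python
from h import *
np.set_printoptions(suppress=True,precision=4)
p=cam("wrist")
X,uv=pts(p,finder.masks_of(p,"kiln_door")[0]["pixels"])
o=(X-[.7051,-.1455,0])@[.1736,-.985,0]+.014
for lo,hi in((.086,.098),(.02,.08)):
    i=(o>lo)&(o<hi)&(X[:,2]>.1)
    if i.sum()>20:
        a=np.polyfit(o[i],X[i][:,2],1);print(i.sum(),X[i].mean(0),"slope",np.degrees(np.arctan(a[0])),"theta",np.pi/2-np.arctan(a[0]),X[i][:,2].std())
print(o.max(),X[o>o.max()-.004].mean(0))
T0=pose();A=tool([.736,-.321,.40],[.985,.1736])
B=tool([.453,.1475,.40],[-.385,-.923]);print(B[:2,0])
print(rows(B,15,T=A))
```

```text
4111 [ 0.7191 -0.2223  0.1516] slope -18.577167149324502 theta 1.8950290592439383 0.002333817410764434
10011 [ 0.7145 -0.1975  0.1552] slope 0.024497015493665224 theta 1.5703687732176201 0.004521062275706763
0.11922671119531944 [ 0.7238 -0.2467  0.1245]
[ 0.9229 -0.385 ]
[[ 3.4034 -1.3159  0.      0.      0.      0.1427]
 [ 3.1817 -1.7865  0.      0.      0.      0.1427]
 [ 2.8953 -2.2209  0.      0.      0.      0.1427]
 [ 2.55   -2.61    0.      0.      0.      0.1427]
 [ 2.1529 -2.9461  0.      0.      0.      0.1427]
 [ 1.7121 -3.2224  0.      0.      0.      0.1427]
 [ 1.2364 -3.4331  0.      0.      0.      0.1427]
 [ 0.7356 -3.574   0.      0.      0.      0.1427]
 [ 0.2199 -3.6423  0.      0.      0.      0.1427]
 [-0.3003 -3.6366  0.      0.      0.      0.1427]
 [-0.8144 -3.5569  0.      0.      0.      0.1427]
 [-1.312  -3.4049  0.      0.      0.      0.1427]
 [-1.7829 -3.1837  0.      0.      0.      0.1427]
 [-2.2175 -2.8978  0.      0.      0.      0.1427]
 [-2.6071 -2.553   0.      0.      0.      0.1427]]
```

carry_out(motion=[0,0,-3.5,0,0,0,0,0,-4.5,0,0,0,0,0,-4.5,0,0,0,0,0,-2.0,0,0,0,3.4,-1.3,0,0,0,0.143,3.2,-1.8,0,0,0,0.143,2.9,-2.2,0,0,0,0.143,2.55,-2.6,0,0,0,0.143])

```text
clock: 33.2
tool_pos: [0.66, -0.1948, 0.4022]
eef_rot: [0.834, 0.552, 0.001, 0.001]
contact_force: [0.3, 0.6, -1.6]
opening: 0.219
```

carry_out(motion=[2.15,-2.95,0,0,0,0.143,1.7,-3.2,0,0,0,0.143,1.25,-3.45,0,0,0,0.143,0.75,-3.6,0,0,0,0.143,0.2,-3.65,0,0,0,0.143,-0.3,-3.65,0,0,0,0.143,-0.8,-3.55,0,0,0,0.143,-1.3,-3.4,0,0,0,0.143])

```text
clock: 34.2
tool_pos: [0.5094, 0.0556, 0.4015]
eef_rot: [1.0, 0.013, 0.002, 0.001]
contact_force: [-0.2, -0.9, -0.9]
opening: 0.217
```

carry_out(motion=[-1.8,-3.2,0,0,0,0.143,-2.2,-2.9,0,0,0,0.143,-2.6,-2.55,0,0,0,0.143,0,0,0,0,0,0,0,0,0,0,0,0])

```text
clock: 34.83
tool_pos: [0.4541, 0.1479, 0.4012]
eef_rot: [0.98, -0.197, 0.002, 0.001]
contact_force: [-0.5, -0.0, -0.9]
opening: 0.218
```

Run:
```python
from h import *
np.set_printoptions(suppress=True,precision=4)
print(pose(),monitor.get_state()["contact_force"]);print(rows(tool([.4519,.1477,.125],[-.385,-.923]),1))
p=cam("wrist");q=dict(p);q["C"]=np.array(p["hand_eye"]);X,uv=pts(q,np.ones((400,640),bool))
i=(uv[:,1]>210)&(uv[:,1]<290)&(uv[:,0]>306)&(uv[:,0]<336);k=X[i];print("wood top",k.mean(0),np.polyfit(k[:,0],k[:,2],1),np.polyfit(k[:,0],k[:,1],1))
for r in(100,106,115,150,170):
    i=(uv[:,1]==r)&(abs(uv[:,0]-320.5)<3)&(abs(X[:,2]-.045)<.02);print(r,i.sum(),X[i].mean(0) if i.any() else 0)
```

```text
[[ 0.9221 -0.3869  0.0041  0.4541]
 [-0.3869 -0.9221 -0.0019  0.1479]
 [ 0.0045  0.0002 -1.      0.4012]
 [ 0.      0.      0.      1.    ]] [-0.4825 -0.0034 -0.9013]
[[-0.3203  0.0976 27.6155  0.0002 -0.0045 -0.0021]]
wood top [ 0.0231 -0.0002  0.0325] [-0.0098  0.0328] [ 0.0006 -0.0003]
100 6 [ 0.0851 -0.0004  0.0409]
106 6 [ 0.0828 -0.0004  0.0396]
115 6 [ 0.0794 -0.0004  0.0394]
150 6 [ 0.0655 -0.0004  0.0397]
170 6 [ 0.0571 -0.0005  0.0396]
```

carry_out(motion=[-0.3,0.1,4.0,0,-0.0145,-0.002,0,0,5.0,0,0,0,0,0,5.0,0,0,0,0,0,5.0,0,0,0,0,0,4.5,0,0,0,0,0,3.0,0,0,0,0,0,1.5,0,0,0,0,0,0,0,0,0])

```text
clock: 35.88
tool_pos: [0.4487, 0.1489, 0.1205]
eef_rot: [0.98, -0.197, -0.006, -0.001]
contact_force: [0.0, -0.4, -1.3]
opening: 0.216
```

Run:
```python
from h import *
np.set_printoptions(suppress=True,precision=4)
p=cam("wrist");T=pose();print(T,monitor.get_state()["contact_force"]);print(rows(tool([.4518,.1477,.1007],[-.385,-.923]),1))
print("grasp pt",(T@[0,0,.045,1])[:3],"orig",[.4518,.1477,.0557])
```

```text
[[ 0.9222 -0.3866 -0.0093  0.449 ]
 [-0.3866 -0.9222  0.0042  0.1491]
 [-0.0102 -0.0002 -0.9999  0.1213]
 [ 0.      0.      0.      1.    ]] [ 0.2165 -0.5145 -0.5945]
[[ 0.3358  0.0252  2.0584 -0.0003  0.0102 -0.0018]]
grasp pt [0.4486 0.1493 0.0763] orig [0.4518, 0.1477, 0.0557]
```

carry_out(motion=[0.38,0.03,0.3,0,0,0,0,0,0.6,0,0,0,0,0,0.5,0,0,0,0,0,0.3,0,0,0,0,0,0.15,0,0,0,0,0,0.1,0,0,0,0,0,0,0,0,0])

```text
clock: 36.8
tool_pos: [0.4515, 0.1479, 0.1014]
eef_rot: [0.98, -0.197, -0.005, -0.001]
contact_force: [1.0, 0.2, -1.0]
opening: 0.218
```

Run:
```python
from h import *
np.set_printoptions(suppress=True,precision=4)
F=[]
for i in range(3):p=cam("wrist");F.append(monitor.get_state()["contact_force"])
T=pose();print(np.mean(F,0),"grasp pt",(T@[0,0,.045,1])[:3],"orig",[.4518,.1477,.0557],T[:3,0])
```

```text
[-0.2578  0.3885 -1.4854] grasp pt [0.4512 0.1481 0.0565] orig [0.4518, 0.1477, 0.0557] [ 0.9225 -0.3859 -0.0107]
```

Within 1 mm of the original. Lower 0.8 mm and release gently.

carry_out(motion=[0.06,0,0.05,0,0,0,0,0,0.03,0,0,0,0,0,0,0,0,0])

```text
clock: 37.33
tool_pos: [0.4522, 0.1476, 0.1007]
eef_rot: [0.98, -0.197, -0.005, -0.001]
contact_force: [1.0, -0.6, -0.6]
opening: 0.216
```

carry_out(motion=[0,0,0,0,0,0,0,0,0,0,0,0,0,0,0,0,0,0,0,0,0,0,0,0,0,0,0,0,0,0,0,0,0,0,0,0,0,0,0,0,0,0,0,0,0,0,0,0], hand=8.8, grip_force=10)

```text
clock: 38.33
tool_pos: [0.4521, 0.1476, 0.1006]
eef_rot: [0.98, -0.197, -0.005, -0.001]
contact_force: [-0.3, 0.3, -0.1]
opening: 0.999
```

Run:
```python
from h import *
np.set_printoptions(suppress=True,precision=4)
s=monitor.get_state();print(s["opening"],s["contact_force"],pose()[:3,3])
p=cam("wrist");save(p,"w9.png")
```

```text
0.9985471878515583 [-0.3014  0.303  -0.1181] [0.4521 0.1476 0.1006]
```

View pics/w9.png

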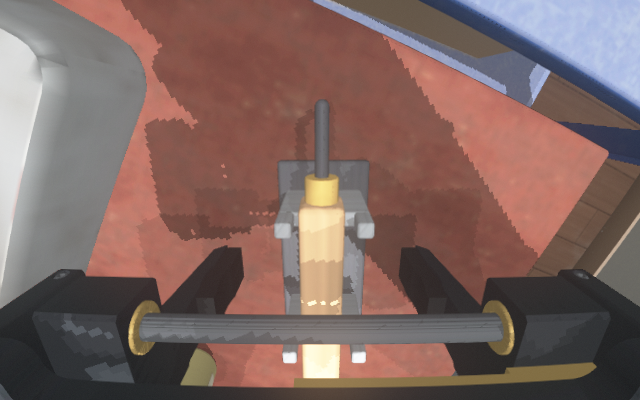

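carry_out(motion=[0,0,-2,0,0,0,0,0,-4,0,0,0,0,0,-5,0,0,0,0,0,-5,0,0,0,0,0,-5,0,0,0,0,0,-3,0,0,0,0,0,0,0,0,0])

```text
clock: 39.25
tool_pos: [0.4553, 0.1469, 0.3426]
eef_rot: [0.98, -0.197, -0.003, -0.002]
contact_force: [0.3, 0.3, 0.2]
opening: 1.0
```

Run:
```python
from h import *
np.set_printoptions(suppress=True,precision=3)
a,b=cam("top"),cam("scene")
for n,p in(("top",a),("scene",b)):
  for t in["kiln_door","kiln_hook","solder_tin","flux_jar","flat_nose_pliers","mug","oil_bottle","wax_pack"]:
    for d in finder.masks_of(p,t)[:1]:
        X,_=pts(p,d["pixels"]);print(n,t,round(d["p"],2),np.median(X,0))
cv2.imwrite("pics/end.png",cv2.resize(np.hstack([b["frame"][110:300,230:430],a["frame"][110:300,230:430]])[:,:,::-1],(800,380),interpolation=cv2.INTER_CUBIC))
```

```text
top kiln_door 0.92 [ 0.71  -0.181  0.151]
top solder_tin 0.64 [ 0.398 -0.22   0.021]
top flux_jar 0.51 [ 0.504 -0.345  0.052]
top flat_nose_pliers 0.56 [ 0.39  -0.314  0.009]
top mug 0.59 [ 0.503 -0.345  0.052]
top oil_bottle 0.61 [0.383 0.286 0.084]
top wax_pack 0.78 [0.447 0.508 0.037]
scene kiln_hook 0.71 [0.438 0.157 0.064]
scene solder_tin 0.64 [ 0.395 -0.213  0.02 ]
scene flux_jar 0.58 [ 0.497 -0.337  0.039]
scene flat_nose_pliers 0.62 [ 0.433 -0.314  0.008]
scene mug 0.83 [ 0.574 -0.399  0.061]
scene oil_bottle 0.75 [0.373 0.302 0.068]
scene wax_pack 0.8 [0.442 0.517 0.036]
```

View pics/end.png

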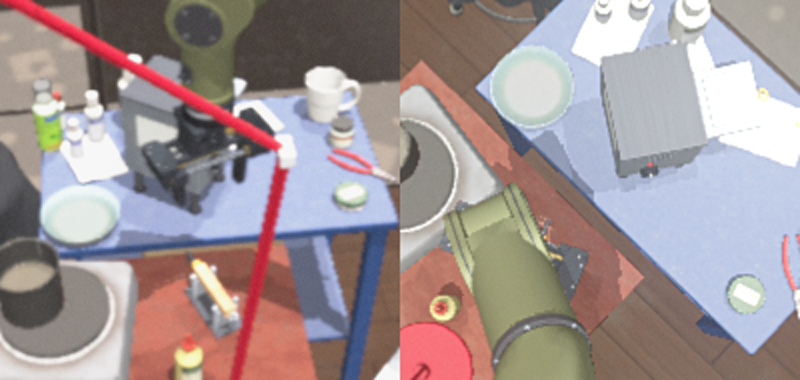

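The pictures show the door open, the hook on its rest and the bystanders where they were. I'm handing the job in.

```bash
python3 -c "
from h import *
print(workorder.finish_job())"
```

```text
the job is handed in; nothing more can be done
None
```

The kiln door is open and the hook is back on its rest. I handed the job in at about 39 s of the 72 s allowed.

- **Opening the door:** I took the hook by its grip, dropped the pin into the eye and swung the door down in small steps. The readings I took between moves stayed at about 4 N or less until the stop.
- **Pressing home:** I pressed the door on its stop with about 7 N, estimated from the averaged wrist force less the hook's weight. That reading has about ±1 N of noise. The highest load I saw was about 7 N, but I only read forces between moves, so a brief peak during a move would not show.
- **Unhooking:** I lifted the pin straight out and felt no drag. The hook had tipped up by about 0.01 rad in the grip during the press, so I levelled it before setting it down.

**Last checks:**
- **Door:** It stands out with its edge about 152 mm above the bench, where about 153 mm is expected at 1.40 rad. A direct fit of the door's slope failed because the inner panel spoiled it, so full opening rests on the edge height and the firm stop.
- **Hook:** It sits between the rest's lips, and the grip was set down within about 1 mm of where I took it.
- **Bystanders:** All were within about 1 cm of their first measured positions, except two top-camera readings. That camera labelled the flux jar as the mug, and it saw the pliers only partly. The scene camera and the final picture show both where they were.

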